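# Strip an unscrewed drive cartridge layer by layer

## Robot

A 7-joint arm with a two-finger parallel gripper is mounted at the origin on the work surface. World frame = base frame: x ahead of the robot, y to its left, z up, the work surface at z = 0. Lengths are in m, angles in rad, forces in N, time in s.
With the tool pointing down it reaches from about 0.425 to 0.925 m from the base axis. Payload 6.8 kg.
Tool frame: the origin (TCP) lies at the very end of the fingers, on their centre line; the grasp point (between the pads) lies 19 mm behind it; z points along the fingers, y is the line along which they close (so a half turn about z gives the same grasp; the last joint's range is limited). The gripper opens to 85 mm and grips with 20 to 120 N. Pads are 22 mm wide; open, the fingers measure 114 mm over their backs; the gripper's body (76 mm by 85 mm) begins 54 mm behind the grasp point. The pads swing forward as they close: fully open they stand 13 mm farther back than shut.
Start: joints at [-1.233, 0.477, 0.022, 1.555, -0.011, 1.109, -0.083], TCP at [0.291, 0.609, 0.204] pointing down, gripper open.
Joint ranges: [-2.96, 2.96], [-0.34, 2.1], [-1.41, 1.46], [0.24, 2.44], [-1.37, 4.51], [0.17, 1.92], [-2.96, 2.96]. Speed limits (rad/s): [2.39, 2.39, 3.14, 3.14, 3.14, 3.14, 3.14].

## Interface

Orientations are given as a rotation vector (axis times angle).
In Python, from bench import monitor, optics, r gives the robot as it stands.
- The arm moves only by the shell command python3 -m crank 'ROWS' [OPENING] [FORCE]. ROWS is JSON, a list of rows, each a list of 2 entries, a list of its own where there are three numbers: the shift along the tool's x, y, z in cm, then the turn, a rotation vector about the tool's x, y, z in rad. A call has 1 to 5 rows; each row shifts and turns the commanded pose from where the row before left it, along the tool's axes as they then stand; what a row does not reach is not made up. A row lasts 1/10 s, in which the tool goes at most 50 mm and 8.59 degrees, less where a joint would pass 70% of its speed; a pose out of reach is approached as far as the arm can. A call is refused whole if a number of a shift passes 5 or a number of a turn 0.15, either way. A call with a gripper value outside its range is refused whole. OPENING is the finger opening in cm, from 0 to 8.54, set as the call begins (- or left out, the last holds). The fingers move at their own pace and stop on an object; FORCE is the grip in N (left out, the last holds). Time passes only in rows, so rows that do not move let the fingers close. It gives the time, the measured TCP pose, the force, the opening and the grip force at its end, in the units of the state.
- monitor.get_obs(): the state, without advancing time (a new reading comes with each control period).
- optics.grab_frame(name): name is "scene" or "top"; returns (picture, depth): 400x640x3 uint8, red, green, blue; 400x640 float32, m along the optical axis (not along the pixel's ray), 0 where there is no reading.
- optics.camera_model(name): a dict with "vertical_fov" (degrees; the focal length in pixels is half the picture's height over the tangent of half this angle, whatever the lens; pixels are square), "cx", "cy" (the principal point, pixels), "D" ([k1, k2, p1, p2, k3] as OpenCV has them; the pictures are not rectified), "R" (3x3) and "t" (3): a world point X has camera coordinates R X + t. Camera axes: x right, y down, z forward; pixel columns grow to the right and rows downward; lengths in m; the calibration is good to about 2 mm. A picture is of the moment at which its call begins. camera_model takes no time and is no camera call.
- r.hand_in(): hands the job in; it is judged then, once.
The state is a dict: "clock": time; "joints": joint angles; "qvel": joint speeds; "tau": joint torques, N m; "tcp_pos": TCP position; "orientation": TCP orientation; "contact_force": force on the tool from outside, world axes, zero at the start; "moment": the same for the moment, N m; "grip_width": finger opening in m; "gripper_force": force on a finger pad.
Only numpy, scipy, OpenCV 4.12 (cv2) and the standard library are available. Lean on these libraries where they do the work, as an engineer would, in place of code of your own. Each camera call takes 0.05 s, during which the arm holds its last target. There are 200 camera calls.

## Task

The screws are out of the drive cartridge on the bench, so its four parts now only lie stacked on one another. Take it apart from the top down, one part at a time: lay the finned heatsink flat, fins up, in the middle of the round steel dish, the black drive flat in the reader with its gold contact end right up at the reader's contact block, the green board flat on the jig's two bars, square inside the pins, and last the empty aluminium carrier flat in the middle of the grey nest with the corner lips, square with it. Set every part down gently instead of dropping it, let go of everything, and leave the screwdriver and the loose beige sled where they lie.

Things in the scene. Friction and masses are not known exactly. Their poses are not given: they have to be found in the camera images.
- heatsink: Top layer of the stack: bare-aluminium finned heatsink, 50 long (its x) x 20 wide (its y) x 16 high, fins along x, 50 g. Origin at the centre of its underside, z up through the fins. Grip it across its 20 mm width. It only rests on the drive.
- drive: Second layer: flat black drive, body 74 x 26 x 8 mm, with a 6 mm long green tongue with gold contacts at one end, 50 g. Origin at the underside, on the centre line, at the tip of the tongue; x points out through the contacts, so the drive runs from x = 0 to -80 mm; z up. Grip its body at x = -43 mm, across the 26 mm width. Only rests on the board.
- board: Third layer: green circuit board 98 (x) x 46 (y), 10 mm high: a 2 mm board on two 8 mm high black rails under its long edges. Origin at the centre of the rails' underside, z up. A 4 mm high socket stands on it at +x, a plug sticks out 6 mm at -x. Grip it across its 46 mm width near the middle. Only rests on the carrier's four posts. 60 g.
- carrier: Bottom layer, on the bench: open aluminium carrier 116 (x) x 58 (y), side rails 16 mm high along x, four brass posts inside 18 mm tall (from its underside), black 18 mm high bezel with a pull loop at -x, reaching to x = -71 mm. Origin at the centre of the underside of the 116 mm body, z up. Grip it across its 58 mm width over both rails, near the middle. 160 g.
- dish: Round stainless parts dish, fixed, empty: 100 mm across at the floor, 116 mm at the rim, 20 mm high, wall 2 mm. Origin at the centre of its underside; inner floor at 3 mm height. The heatsink goes in its middle.
- reader: Low black drive reader, fixed: base 118 x 56 x 16, grey contact block 36 mm high at its +x end. Origin at bench level under the place of the drive's contact tip, 4 mm before the block's face; x points into the block. The drive lies from there towards -x on a pad 18 mm above the bench, between guides 42 mm apart and 22 mm high near its ends (none at x = -20 to -72). Drive x along reader x.
- jig: Grey board jig, fixed: plate 134 (x) x 76 (y) x 6 mm with two black rubber bars across it at x = +-34, tops 14 mm above the bench, and eight steel pins, 6 mm thick, 24 mm tall, at (+-60, +-20) and (+-38, +-34), about 8 mm clear of the board all round. Origin at the centre of its underside. The board lies on the bars, its x along the jig's x (either way round).
- nest: Grey plastic nest, fixed: plate 168 (x) x 82 (y) mm, floor 5 mm above the bench, lips 12 mm high at both ends and 40 mm along the sides from each corner (160 x 76 mm inside); the long sides are open in the middle. Origin at the centre of its underside. The carrier lies on the floor, origin over origin, its x along the nest's x (either way round).
- screwdriver: Bystander: screwdriver 170 mm long lying on the bench; leave it alone.
- sled: Bystander: loose empty beige plastic drive sled, 114 x 78 mm and 17 mm high, lying on the bench; origin at the centre of its underside; leave it alone.

How it is judged:
On the way, in this order (a step that is already met when the one before it is completed fails the run):
1. the heatsink lies in the dish, let go (horizontal distance between heatsink and dish below 0.02 m and z of heatsink in the frame of dish between -0.001 and 0.007 m and angle between heatsink's own z axis and vertical below 0.1 rad and contact force between heatsink and the fingers below 0.05 N and linear speed of heatsink below 0.02 m/s), for 0.2 s.
2. then the drive lies in the reader, contacts at the block, let go (horizontal distance between drive and reader below 0.012 m and z of drive in the frame of reader between 0.014 and 0.022 m and angle between drive's own z axis and vertical below 0.1 rad and contact force between drive and the fingers below 0.05 N and linear speed of drive below 0.02 m/s and angle between the x axis of drive and the x axis of reader, either way round below 0.2 rad), for 0.2 s.
3. then the board lies on the jig inside the pins, let go (horizontal distance between board and jig below 0.012 m and z of board in the frame of jig between 0.01 and 0.018 m and angle between board's own z axis and vertical below 0.1 rad and contact force between board and the fingers below 0.05 N and linear speed of board below 0.02 m/s and angle between the x axis of board and the x axis of jig, either way round below 0.2 rad), for 0.2 s.
4. then the carrier lies in the nest, let go (horizontal distance between carrier and nest below 0.015 m and z of carrier in the frame of nest between 0.001 and 0.009 m and angle between carrier's own z axis and vertical below 0.1 rad and contact force between carrier and the fingers below 0.05 N and linear speed of carrier below 0.02 m/s and angle between the x axis of carrier and the x axis of nest, either way round below 0.2 rad), for 0.2 s.
At the end, for the whole second after the job is handed in: All released, at rest and flat (4 mm, 0.1 rad): heatsink within 20 mm of the dish's centre; contact tip of the drive within 12 mm of the reader's origin, board within 12 mm of the jig's centre, carrier within 15 mm of the nest's, these three in line within 0.2 rad (all of step 1 and all of step 2 and all of step 3 and all of step 4); the robot touches nothing.
It fails at once if a part is dropped or knocked away (faster than 0.6 m/s, a fall of about 18 mm, with no finger touching it) ((contact force between heatsink and the fingers below 0.05 N and linear speed of heatsink above 0.6 m/s) or (contact force between drive and the fingers below 0.05 N and linear speed of drive above 0.6 m/s) or (contact force between board and the fingers below 0.05 N and linear speed of board above 0.6 m/s) or (contact force between carrier and the fingers below 0.05 N and linear speed of carrier above 0.6 m/s)).
It fails at once if the screwdriver is shifted by more than 30 mm (distance of screwdriver from where it was at the start of the episode above 0.03 m).
It fails at once if the sled is shifted by more than 30 mm (distance of sled from where it was at the start of the episode above 0.03 m).
It also fails if it takes over 115 s, if anything falls off the work surface, if the arm or the gripper's body presses on something with over 40 N, if the wrist force passes 120 N, or if a joint passes its speed limit or range.

## Working session

There is one attempt and no reset: what is moved stays moved. The work goes in short steps, Python scripts to look and compute and a shell command to move; the robot and the scene stay as the last step left them, time stands still between calls to the robot, and variables do not carry over. Pictures are saved under pics/ and viewed, at most 14 in all, crops included, and the job is handed in when it is done.

```bash
mkdir -p pics; cat > h.py <<'E'
import numpy as np, cv2
from scipy.spatial.transform import Rotation as Ro
from bench import monitor, optics, r
def cam(n):
    m=optics.camera_model(n); f=200/np.tan(np.radians(m["vertical_fov"])/2)
    K=np.array([[f,0,m["cx"]],[0,f,m["cy"]],[0,0,1.]])
    return K,np.array(m["D"],float),np.array(m["R"]),np.array(m["t"])
def pix2w(n,uv,z):
    "pixels -> world points on plane height z"
    K,D,R,t=cam(n); p=cv2.undistortPoints(np.array(uv,float).reshape(-1,1,2),K,D)[:,0]
    d=np.c_[p,np.ones(len(p))]@R; c=-R.T@t
    s=(np.broadcast_to(z,len(p))-c[2])/d[:,2]
    return c+d*s[:,None]
def w2pix(n,X):
    K,D,R,t=cam(n); return cv2.projectPoints(np.array(X,float).reshape(-1,3),cv2.Rodrigues(R)[0],t,K,D)[0][:,0]
def cloud(n,dep):
    "world xyz per pixel"
    K,D,R,t=cam(n); v,u=np.mgrid[:400,:640]
    p=cv2.undistortPoints(np.c_[u.ravel(),v.ravel()].astype(float).reshape(-1,1,2),K,D)[:,0]
    d=dep.ravel()[:,None]; X=(np.c_[p,np.ones(len(p))]*d-t)@R
    X[d[:,0]==0]=np.nan
    return X.reshape(400,640,3)
def delta(pos,yaw):
    "tool-frame shift (cm) and turn to reach world pos, pointing down, tool y axis at yaw (mod pi)"
    o=monitor.get_obs(); R=Ro.from_rotvec(o["orientation"]); M=R.as_matrix()
    best=None
    for k in (0,np.pi):
        y=np.array([np.cos(yaw+k),np.sin(yaw+k),0]); z=np.array([0,0,-1.]); x=np.cross(y,z)
        w=(R.inv()*Ro.from_matrix(np.c_[x,y,z])).as_rotvec()
        if best is None or np.linalg.norm(w)<np.linalg.norm(best): best=w
    print("shift cm",np.round(M.T@(np.array(pos)-o["tcp_pos"])*100,2),"turn",np.round(best,3),"j7",np.round(o["joints"][6],2))
E
python3 - <<'E'
from h import *
o=monitor.get_obs(); print(o["clock"],o["tcp_pos"],Ro.from_rotvec(o["orientation"]).as_matrix().round(3))
for n in("scene","top"):
    p,d=optics.grab_frame(n); cv2.imwrite(f"pics/{n}0.png",p[:,:,::-1]); np.save(f"{n}0.npy",d)
    K,D,R,t=cam(n); print(n,K[0,0],-R.T@t,R[2],(d==0).mean())
E
```

```text
0.0 [0.2907803  0.60841868 0.20260617] [[-0.902  0.431 -0.001]
 [ 0.431  0.902 -0.002]
 [-0.    -0.002 -1.   ]]
scene 403.8163909261673 [1.07963057 0.0219464  0.840911  ] [-0.56834571 -0.02111921 -0.82251877] 0.00387109375
top 466.743893635112 [4.36893811e-01 8.83784431e-04 1.12271457e+00] [ 0.10153011  0.00748248 -0.99480433] 0.00406640625
```

View pics/top0.png

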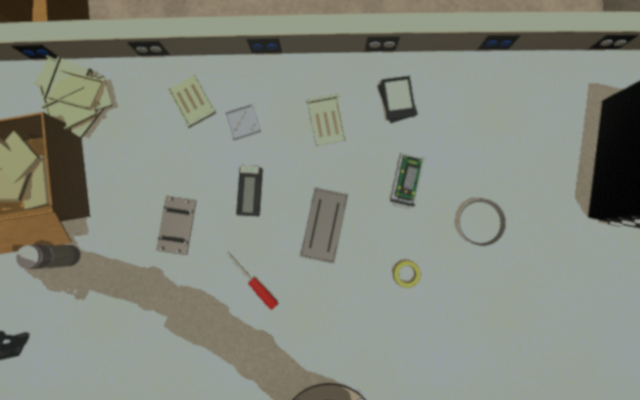

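View pics/scene0.png

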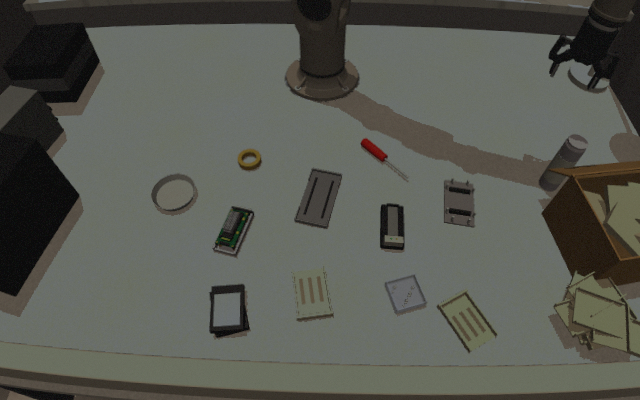

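Top view (up = +x, left = +y): stack at (407,180), dish (480,221), reader (250,190) with its light block at the upper end, jig (177,224), nest (324,224), screwdriver (253,280), beige sleds at (192,100) and (326,120). I enlarge the items next.

```bash
python3 - <<'E'
import cv2,numpy as np
p=cv2.imread("pics/top0.png"); s=cv2.imread("pics/scene0.png")
def c(im,u,v,w,h,k): return cv2.resize(im[v:v+h,u:u+w],None,fx=k,fy=k,interpolation=cv2.INTER_CUBIC)
a=np.vstack([np.hstack([c(p,370,145,80,60,5),c(p,210,160,80,60,5)]),np.hstack([c(s,195,200,80,60,5),c(s,352,197,80,60,5)])])
cv2.imwrite("pics/crop1.png",a)
b=np.vstack([np.hstack([c(p,136,189,100,75,4),c(p,274,187,100,75,4)]),np.hstack([c(p,440,185,100,75,4),c(s,409,165,100,75,4)])])
cv2.imwrite("pics/crop2.png",b)
E
```

```text
(no output)
```

View pics/crop1.png

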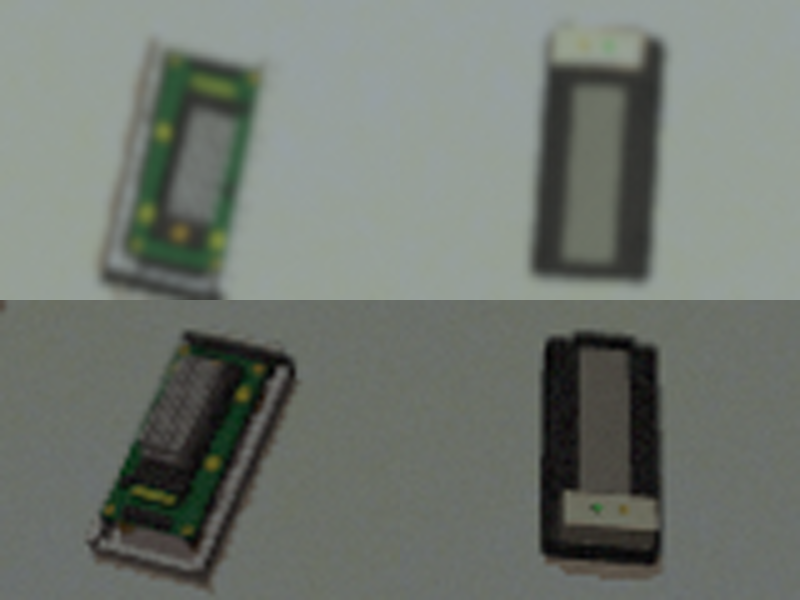

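View pics/crop2.png

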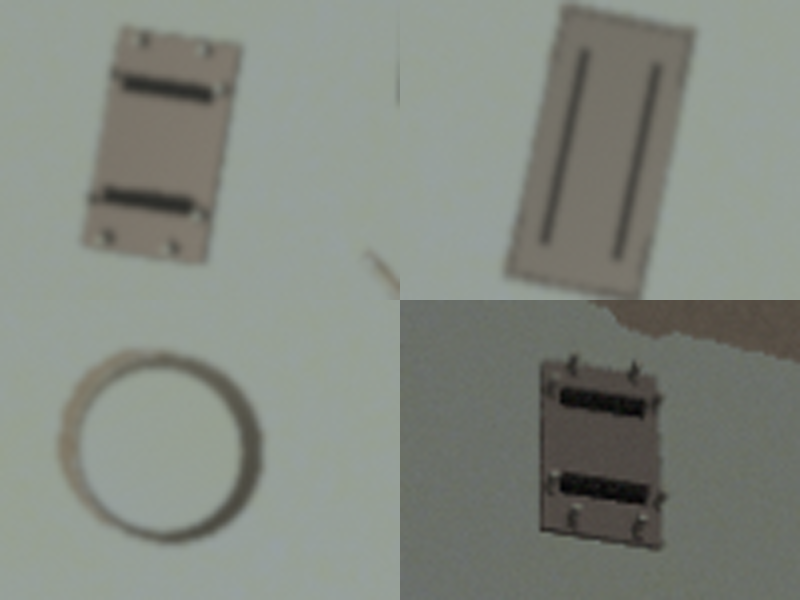

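```bash
python3 - <<'E'
from h import *
def rect(name,X):
    c,(w,h),a=cv2.minAreaRect((X[:,:2]*1000).astype(np.float32))
    if w<h: w,h,a=h,w,a+90
    print(name,len(X),np.round(c,1),"size",round(w,1),round(h,1),"long axis deg",round((a+90)%180-90,1),"z",np.round(np.median(X[:,2])*1000,1))
C={n:cloud(n,np.load(n+"0.npy")) for n in("top","scene")}
c0=pix2w("top",[[407,180],[480,221],[250,190],[177,224],[324,224]],[.03,0,.01,0,0])
for n in C:
    P=C[n].reshape(-1,3); P=P[~np.isnan(P[:,0])]
    nb=lambda c,r:P[np.hypot(*(P[:,:2]-c[:2]).T)<r]
    S=nb(c0[0],.085)
    for nm,a,b in(("hs",.046,.06),("drive+hs",.0325,.06),("board+",.0245,.06),("all",.008,.06)): 
        Q=S[(S[:,2]>a)&(S[:,2]<b)]; rect(n+" "+nm,Q)
    Q=nb(c0[1],.08); Q=Q[Q[:,2]>.012]; print(n,"dish circ",cv2.minEnclosingCircle((Q[:,:2]*1000).astype(np.float32)))
    Q=nb(c0[2],.085); rect(n+" reader",Q[Q[:,2]>.009]); rect(n+" block",Q[Q[:,2]>.029])
    Q=nb(c0[3],.09); rect(n+" jig",Q[Q[:,2]>.0035]); rect(n+" bars",Q[(Q[:,2]>.011)])
    Q=nb(c0[4],.11); rect(n+" nest",Q[Q[:,2]>.003])
# hand-read pixels, top
g=lambda L,u,v,k:[(u+x/k,v+y/k) for x,y in L]
def q(nm,L,z):
    X=pix2w("top",L,z)*1000; print(nm,"ctr",X.mean(0).round(1),"sides",np.linalg.norm(X-np.roll(X,-1,0),axis=1).round(1),"ang",[round(float(np.degrees(np.arctan2(*(X[i]-X[j])[[1,0]]))),1) for i,j in((0,3),(1,2))])
q("hs",g([(193,103),(238,110),(212,222),(166,212)],370,145,5),.052)
q("board",g([(168,50),(262,68),(220,272),(127,260)],370,145,5),.028)
q("reader",g([(548,28),(662,38),(650,280),(532,272)],130,160,5),.016)
q("jig",g([(122,27),(242,43),(207,263),(82,243)],136,189,4),.006)
q("nest",g([(562,4),(695,27),(640,298),(506,274)],174,187,4),.01)
E
```

```text
top hs 130 [ 588.8 -198.3] size 49.7 20.9 long axis deg -15.6 z 50.6
top drive+hs 376 [ 597.  -200.4] size 89.7 36.4 long axis deg -16.4 z 40.7
top board+ 801 [ 591.8 -198.5] size 104.4 46.9 long axis deg -13.7 z 31.9
top all 1197 [ 587.8 -197.3] size 129.1 58.7 long axis deg -14.1 z 27.9
top dish circ ((484.83624267578125, -369.8772888183594), 58.55775451660156)
top reader 1173 [568.3 182.2] size 118.0 56.3 long axis deg -3.8 z 16.9
top block 145 [618.1 178.7] size 43.7 17.5 long axis deg 89.1 z 35.1
top jig 1550 [485.8 358.7] size 167.7 162.3 long axis deg -84.7 z 6.3
top bars 242 [489.  361.4] size 125.3 73.7 long axis deg -9.5 z 14.3
top nest 2144 [486.8   3.7] size 213.7 212.3 long axis deg 36.2 z 5.3
scene hs 178 [ 590.7 -194.9] size 50.6 22.4 long axis deg -18.4 z 51.8
scene drive+hs 391 [ 596.  -195.2] size 96.2 32.9 long axis deg -10.2 z 42.7
scene board+ 728 [ 592.2 -195.3] size 105.9 47.6 long axis deg -13.8 z 33.8
scene all 1055 [ 588.6 -195.8] size 129.4 60.0 long axis deg -13.0 z 29.6
scene dish circ ((486.12969970703125, -368.015869140625), 58.549888610839844)
scene reader 1034 [569.3 184.5] size 120.8 57.2 long axis deg -4.6 z 18.7
scene block 160 [619.3 180.4] size 44.0 20.2 long axis deg 85.8 z 36.4
scene jig 1459 [492.5 354.5] size 174.0 165.9 long axis deg 50.6 z 7.7
scene bars 276 [490.5 362.5] size 125.8 72.9 long axis deg -9.3 z 15.9
scene nest 2302 [485.5   2.5] size 215.9 213.8 long axis deg 64.4 z 6.1
hs ctr [ 588.6 -198.2   52. ] sides [21.1 54.  21.7 52.7] ang [-15.6, -14.9]
board ctr [ 591.8 -198.9   28. ] sides [ 45.4  99.9  44.1 102.6] ang [-12.7, -13.6]
reader ctr [567.2 180.5  16. ] sides [ 55.3 116.5  56.5 117.7] ang [-3.5, -2.9]
jig ctr [488.6 357.9   6. ] sides [ 74.2 133.2  76.8 131.7] ang [-9.6, -8.4]
nest ctr [484.4   3.2  10. ] sides [ 81.  164.5  80.5 164.3] ang [-12.4, -12.5]
```

```bash
python3 - <<'E'
from h import *
delta((.5895,-.197,.12),np.radians(74.0))
g=lambda L,u,v,k,o=(0,0):[(u+(x-o[0])/k,v+(y-o[1])/k) for x,y in L]
a=pix2w("scene",g([(565,490),(662,495)],352,197,5,(400,300)),.036)*1000
b=pix2w("top",g([(552,68),(642,70)],210,160,5,(400,0)),.036)*1000
print("block face scene",a.round(1),"top(bottom edge?)",b.round(1))
X=pix2w("scene",g([(541,359),(658,372),(663,547),(540,530)],409,165,4,(400,300)),.006)*1000
print("jig scene",X.mean(0).round(1),np.linalg.norm(X-np.roll(X,-1,0),axis=1).round(1))
P={n:cloud(n,np.load(n+"0.npy")) for n in("top","scene")}
for n in P:
  for nm,c,z in(("jig",(.489,.36),.0035),("nest",(.485,.003),.003),("jigpins",(.489,.36),.017)):
    Q=P[n]; m=((Q[:,:,2]>z)&(np.hypot(Q[:,:,0]-c[0],Q[:,:,1]-c[1])<.11)).astype(np.uint8)
    if z<.01:
        m=cv2.morphologyEx(m,cv2.MORPH_OPEN,np.ones((5,5),np.uint8))
        k,l,st,_=cv2.connectedComponentsWithStats(m); m=l==1+np.argmax(st[1:,4])
    c2,s,an=cv2.minAreaRect((Q[m>0][:,:2]*1000).astype(np.float32)); print(n,nm,np.round(c2,1),np.round(s,1),round(an,1))
E
```

```text
shift cm [-61.68 -59.79   8.38] turn [-0.002 -0.    -0.166] j7 -0.08
block face scene [[609.2 161.5  36. ]
 [610.7 206.3  36. ]] top(bottom edge?) [[606.  199.   36. ]
 [604.4 156.5  36. ]]
jig scene [490.6 363.1   6. ] [ 77.8 137.5  75.9 135. ]
top jig [457.4 369.1] [59.2 16.7] 85.0
top nest [558.5 -14.2] [ 9.6 12. ] 89.2
top jigpins [489.2 361.4] [ 73.5 125.1] 80.6
scene jig [491.3 362.1] [ 78.7 136.2] 79.2
scene nest [480.6   4.8] [ 84.8 178.5] 77.2
scene jigpins [490.4 362. ] [ 71.9 125.8] 80.7
```

```bash
A='[[[-3.4,-3.3,0],[0,0,-0.01]],[[-3.4,-3.3,0],[0,0,0]],[[-3.4,-3.3,0],[0,0,0]],[[-3.4,-3.3,0],[0,0,0]],[[-3.4,-3.3,0],[0,0,0]]]'
python3 -m crank '[[[-3.4,-3.3,0],[0,0,0]],[[-3.4,-3.3,0],[0,0,0]],[[-3.4,-3.3,0],[0,0,0]],[[-3.4,-3.3,0],[0,0,0]],[[-3.4,-3.3,0],[0,0,0]]]' 5 40
python3 -m crank '[[[-3.4,-3.3,0],[0,0,0]],[[-3.4,-3.3,0],[0,0,0]],[[-3.4,-3.3,0],[0,0,0]],[[-3.4,-3.3,0],[0,0,0]],[[-3.4,-3.3,0],[0,0,0]]]'
python3 -m crank '[[[-3.4,-3.3,0],[0,0,0]],[[-3.4,-3.3,0],[0,0,0]],[[-3.4,-3.3,0],[0,0,0]],[[-3.4,-3.3,0],[0,0,0]],[[-3.4,-3.3,0],[0,0,0]]]'
python3 -m crank '[[[-3.4,-3.3,1],[0,0,0]],[[-3.4,-3.3,2],[0,0,0]],[[0,0,2],[0,0,-0.08]],[[0,0,2],[0,0,-0.08]],[[0,0,0],[0,0,0]]]'
python3 -c "
from h import *
delta((.5895,-.197,.10),np.radians(74.0))"
```

```text
clock: 0.6
tcp_pos: [0.3735, 0.3847, 0.2033]
orientation: [-0.694, -3.064, 0.001]
contact_force: [0.9, 0.8, 0.4]
grip_width: 0.0499
gripper_force: 0.0
clock: 1.1
tcp_pos: [0.4556, 0.1627, 0.2035]
orientation: [-0.694, -3.064, -0.0]
contact_force: [1.5, 0.3, 0.6]
grip_width: 0.0499
gripper_force: 0.0
clock: 1.6
tcp_pos: [0.5379, -0.0593, 0.2035]
orientation: [-0.694, -3.064, -0.0]
contact_force: [0.6, 0.2, 1.0]
grip_width: 0.05
gripper_force: 0.0
clock: 2.1
tcp_pos: [0.5678, -0.1449, 0.1312]
orientation: [-0.446, -3.104, 0.0]
contact_force: [-0.2, 0.8, 0.1]
grip_width: 0.0499
gripper_force: 0.0
shift cm [-3.57 -4.38  3.1 ] turn [-0.001 -0.006 -0.006] j7 1.6
```

```bash
python3 -m crank '[[[-2,-2.4,1],[0,0,0]],[[-1.6,-2,1],[0,0,-0.006]],[[0,0,1],[0,0,0]],[[0,0,0],[0,0,0]],[[0,0,0],[0,0,0]]]'
python3 - <<'E'
from h import *
delta((.5895,-.197,.039),np.radians(74.0))
p,d=optics.grab_frame("scene"); q,e=optics.grab_frame("top")
c=lambda im,u,v:cv2.resize(im[v:v+75,u:u+100,::-1],None,fx=4,fy=4,interpolation=cv2.INTER_CUBIC)
cv2.imwrite("pics/g1.png",np.hstack([c(p,185,185),c(q,360,140)]))
E
```

```text
clock: 2.6
tcp_pos: [0.5924, -0.1961, 0.1045]
orientation: [-0.437, -3.111, -0.001]
contact_force: [0.4, -0.5, 0.8]
grip_width: 0.05
gripper_force: 0.0
shift cm [ 0.25 -0.17  6.55] turn [ 0.001 -0.    -0.   ] j7 1.7
```

View pics/g1.png

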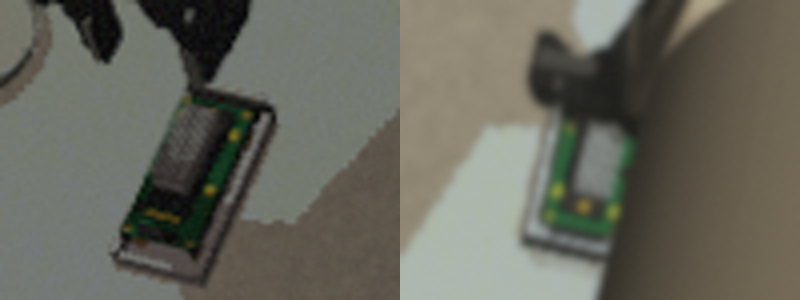

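The scene view shows the open fingers (tips near crop (100,55), (205,85)) still above and behind the heatsink, as perspective at 10 cm requires; stack undisturbed. Descend.

```bash
python3 -m crank '[[[0.25,-0.17,2],[0,0,0]],[[0,0,2],[0,0,0]],[[0,0,1.5],[0,0,0]],[[0,0,0],[0,0,0]],[[0,0,0],[0,0,0]]]'
python3 - <<'E'
from h import *
delta((.5895,-.197,.039),np.radians(74.0))
p,d=optics.grab_frame("scene")
print((w2pix("scene",[[.588,-.196,.05]])))
c=lambda im,u,v:cv2.resize(im[v:v+75,u:u+100,::-1],None,fx=5,fy=5,interpolation=cv2.INTER_CUBIC)
cv2.imwrite("pics/g2.png",c(p,185,185))
E
```

```text
clock: 3.2
tcp_pos: [0.5897, -0.1982, 0.0495]
orientation: [0.438, 3.111, 0.0]
contact_force: [0.1, 0.8, -0.0]
grip_width: 0.05
gripper_force: 0.0
shift cm [0.06 0.11 1.05] turn [ 0.  0. -0.] j7 1.73
[[230.93847866 220.08841745]]
```

View pics/g2.png

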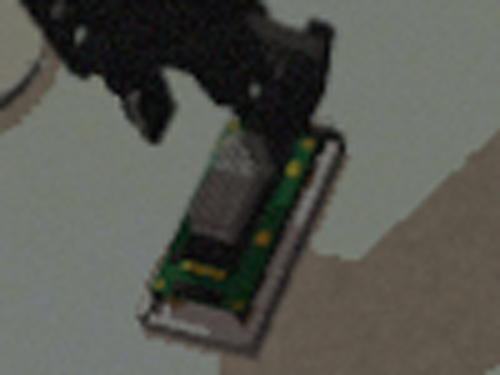

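```bash
python3 - <<'E'
from h import *
print(pix2w("scene",[[215,213.4],[242,219]],.052)*1000)
p,d=optics.grab_frame("scene"); C=cloud("scene",d)
for y in range(196,236,3): print(y,(C[y,212:248:2,2]*1000).round().astype(int))
print((C[210:222:2,212:218,:2]*1000).round().astype(int).tolist())
E
```

```text
[[ 571.95157208 -236.12264308   52.        ]
 [ 585.46104738 -169.99408954   52.        ]]
196 [158 158 160 161 178 183 181 178 174 175 177 154 150 146 175 184 187 185]
199 [140 122 118   1   0 155 168 167 165 150 151 151 145 140 173 178 182 180]
202 [124 120 110 103   2   1   3 158 158 161 153 147 131 133 134 168 169 172]
205 [120 112 105  95   1   1   0   1 146 150 152 142 133 134 154 154 158 155]
208 [105 104  96  89   2   1   0   3   4  -1  18 137 134 130 140 143 146 133]
211 [ -1  95  88   3   0   1  -1   3   2  31  53 121 121 116 115 133 133  27]
214 [  1   4   2   3  -1   2   0   3  19  55  51 108 108 106 107  94  31  33]
217 [ 3  0  0  0  0  3  1  4 53 54 52 55 93 93 95 29 30 26]
220 [ 1  0  1 -2  0  0 -1 27 53 54 51 52 44 38 30 26 29 12]
223 [ 2  3  1  2  1  1 29 49 52 54 52 53 35 32 28 32 25 18]
226 [-1  2  3  0 -1  4 51 51 53 53 53 45 38 30 27 27  5 17]
229 [ 3  3  1  1 -1 31 44 51 51 56 46 36 27 30 29  4 19 11]
232 [-1  0  3  1 28 27 38 39 37 43 38 38 29 32 20 16 16  2]
235 [-1  3  0 16 31 37 38 37 40 37 39 32 28 26  7 19  4 -1]
[[[592, -230], [593, -227], [595, -224], [590, -224], [587, -223], [584, -222]], [[536, -261], [592, -229], [592, -227], [593, -224], [591, -223], [585, -223]], [[541, -260], [542, -257], [543, -254], [542, -252], [541, -250], [541, -247]], [[548, -258], [546, -257], [548, -254], [547, -251], [-9223372036854775808, -9223372036854775808], [546, -247]], [[553, -258], [553, -255], [553, -253], [554, -250], [552, -248], [554, -244]], [[559, -257], [559, -254], [558, -252], [559, -249], [558, -247], [559, -244]]]<stdin>:5: RuntimeWarning: invalid value encountered in cast
```

```bash
python3 -m crank '[[[0.05,0.1,0.5],[0,0,0]],[[0,0,0.5],[0,0,0]],[[0,0,0],[0,0,0]],[[0,0,0],[0,0,0]]]'
cat > tip.py <<'E'
from h import *
def tips():
    "lowest finger points, from scene depth, in tool frame of TCP (mm)"
    p,d=optics.grab_frame("scene"); C=cloud("scene",d); o=monitor.get_obs()
    M=Ro.from_rotvec(o["orientation"]).as_matrix()
    Q=(C.reshape(-1,3)-o["tcp_pos"])@M*1000; Q[np.isnan(Q)]=1e4
    for s in(-1,1):
        m=(np.abs(Q[:,0])<22)&(s*Q[:,1]>15)&(s*Q[:,1]<60)&(Q[:,2]>-80)&(Q[:,2]<12)
        S=Q[m]; 
        if len(S): S=S[np.argsort(-S[:,2])][:8]; print(s,m.sum(),S.round().astype(int).tolist())
    return p
if __name__=="__main__":
    p=tips(); cv2.imwrite("pics/g3.png",cv2.resize(p[180:255,180:280,::-1],None,fx=6,fy=6,interpolation=cv2.INTER_CUBIC))
    print(w2pix("scene",[monitor.get_obs()["tcp_pos"]]))
E
python3 tip.py
```

```text
clock: 3.7
tcp_pos: [0.5891, -0.1973, 0.039]
orientation: [-0.438, -3.111, -0.0]
contact_force: [0.1, 0.2, -0.4]
grip_width: 0.0496
gripper_force: 0.0
-1 143 [[-18, -15, 12], [-19, -20, 12], [18, -22, 12], [22, -21, 12], [-16, -19, 11], [-17, -20, 10], [3, -20, 10], [-22, -16, 10]]
1 145 [[-21, 17, 12], [-8, 22, 12], [-21, 20, 12], [20, 20, 11], [-19, 24, 11], [-19, 16, 11], [2, 20, 11], [14, 22, 11]]
[[231.12216652 222.99602912]]
```

View pics/g3.png

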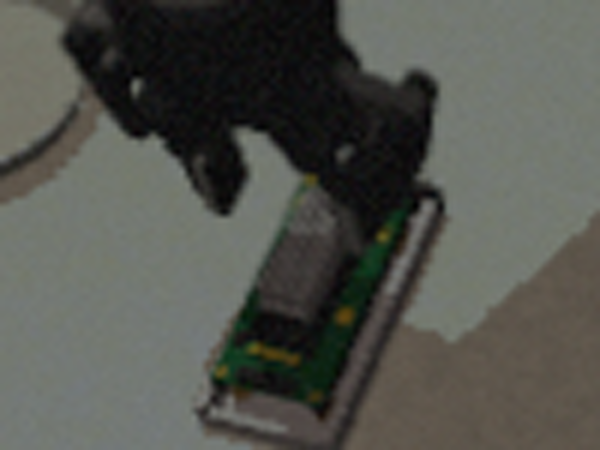

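```bash
python3 -m crank '[[[0,0,0],[0,0,0]],[[0,0,0],[0,0,0]],[[0,0,0],[0,0,0]],[[0,0,0],[0,0,0]],[[0,0,0],[0,0,0]]]' 1 30
python3 - <<'E'
from h import *
p,d=optics.grab_frame("scene"); C=cloud("scene",d)
cv2.imwrite("pics/g4.png",cv2.resize(p[180:255,180:280,::-1],None,fx=6,fy=6,interpolation=cv2.INTER_CUBIC))
for y in range(190,236,3): print(y,(C[y,212:248:2,2]*1000).round())
E
```

```text
clock: 4.25
tcp_pos: [0.5893, -0.1973, 0.0392]
orientation: [0.438, 3.111, 0.0]
contact_force: [-0.2, -1.0, 0.3]
grip_width: 0.01
gripper_force: 0.0
190 [221. 220. 218. 219. 216. 215. 211. 210. 207. 203. 198. 191. 181. 180.
   1.   1.   2.   1.]
193 [208. 211. 208.  nan 207. 208. 203. 201. 184. 183. 185. 183. 182. 174.
 173.  -0.   2.   2.]
196 [167. 199. 198. 197. 162. 178. 176. 172. 172. 174. 176. 179. 178. 170.
 171. 167. 167. 166.]
199 [155. 155. 153. 147. 153. 165. 170. 169. 157. 161. 163. 128.   2. 162.
 162. 164. 164. 163.]
202 [140. 141. 145. 140. 133. 119. 153. 156. 153. 148. 135. 121.  -0. 127.
 158. 164. 163. 163.]
205 [119. 109. 123. 134. 124. 116. 140. 145. 147. 134. 120. 122. 123. 144.
 150. 155. 159. 158.]
208 [  1.   2.  -1. 113. 116. 105. 103. 120. 123. 128. 120. 125. 135. 137.
 139. 142.  13.  12.]
211 [  1.   2.   1.   2.  91. 102.  96.  86. 113. 112. 112. 121. 124. 124.
 127.  27.  26.  26.]
214 [ 2.  3. -0.  1. -0. 89. 90. 79. 97. 98. 95. 90. 83. 51. 38. 36. 27. 28.]
217 [ 2.  0.  3.  1.  1.  2. 78. 73. 54. 86. 84. 85. 51. 41. 37. 29. 27. 28.]
220 [ 1.  1.  1.  1.  2. -0.  4. 30. 56. 56. 72. 50. 45. 36. 31. 28. 29. 12.]
223 [-1. -0.  0. -1. -1. -1. 31. 47. 54. 53. 52. 51. 35. 33. 30. 29. 22. 18.]
226 [ 0.  2. -0. -2.  1. nan 49. 51. 53. 54. 52. 46. 36. 29. 30. 27.  1. 16.]
229 [-0.  1.  0. -2.  4. 28. 42. 51. 51. 51. 44. 37. 31. 29. 33.  4. 16. 10.]
232 [ 0.  2.  0. -0. 26. 30. 38. 35. 38. 44. 38. 37. 28. 27. 23. 17. 15.  0.]
235 [-3.  2.  1. 19. 30. 37. 36. 36. 37. 37. 35. 32. 27. 27.  4. 14.  5.  1.]
```

View pics/g4.png

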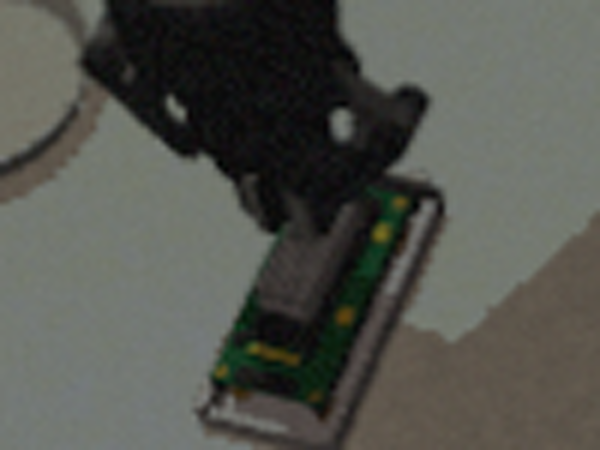

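The fingers closed to 10 mm without contact, and depth shows their tips at z ≈ 0.07: they are really some 30 mm above the reported TCP. I'll measure that offset.

```bash
python3 - <<'E'
from h import *
o=monitor.get_obs(); print(o["tcp_pos"],o["joints"].round(3) if hasattr(o["joints"],'round') else o["joints"])
for n in("scene","top"):
    p,d=optics.grab_frame(n); C=cloud(n,d).reshape(-1,3); M=Ro.from_rotvec(o["orientation"]).as_matrix()
    Q=(C-o["tcp_pos"])@M*1000
    m=(C[:,2]>.060)&(np.abs(Q[:,0])<35)&(np.abs(Q[:,1])<35)&(C[:,2]<.10)
    S=Q[m]; S=S[np.argsort(-S[:,2])]; print(n,m.sum()); print(S[:24].round().astype(int).tolist())
E
```

```text
[ 0.5892612  -0.19733355  0.03917391] [-0.006  0.6    0.311  1.83  -0.257  0.75   1.735]
scene 100
[[-2, -4, -28], [-1, -4, -30], [-8, 14, -32], [-9, -7, -32], [-9, 10, -32], [-6, 14, -33], [-8, -2, -33], [-6, -4, -33], [-9, -4, -34], [-10, 14, -35], [-1, -3, -35], [-10, -9, -36], [-5, 14, -36], [-5, -3, -37], [-3, -4, -37], [0, -3, -37], [-10, 9, -37], [-9, -4, -37], [-10, 12, -38], [-7, 13, -38], [-10, -6, -38], [-9, 14, -38], [-9, -9, -39], [-2, -4, -39]]
top 13
[[8, 11, -32], [11, 11, -33], [11, 9, -37], [6, 17, -38], [8, 15, -38], [7, 12, -38], [11, 7, -41], [10, 10, -44], [11, 6, -44], [7, 16, -48], [6, 18, -53], [11, 10, -55], [11, 8, -59]]
```

```bash
python3 -m crank '[[[0,0,-0.5],[0,0,0]],[[0,0,0],[0,0,0]],[[0,0,0],[0,0,0]],[[0,0,0],[0,0,0]]]' 5 40
python3 -m crank '[[[0,0,1],[0,0,0]],[[0,0,1],[0,0,0]],[[0,0,0.8],[0,0,0]],[[0,0,0.5],[0,0,0]],[[0,0,0],[0,0,0]]]'
python3 -m crank '[[[0,0,0],[0,0,0]],[[0,0,0],[0,0,0]],[[0,0,0],[0,0,0]],[[0,0,0],[0,0,0]]]' 1 40
python3 - <<'E'
from h import *
p,d=optics.grab_frame("scene")
cv2.imwrite("pics/g5.png",cv2.resize(p[180:255,180:280,::-1],None,fx=6,fy=6,interpolation=cv2.INTER_CUBIC))
E
```

```text
clock: 4.8
tcp_pos: [0.5893, -0.1973, 0.0442]
orientation: [0.438, 3.111, 0.0]
contact_force: [-0.4, 0.3, 0.2]
grip_width: 0.0503
gripper_force: 0.0
clock: 5.3
tcp_pos: [0.5884, -0.1971, 0.0099]
orientation: [-0.438, -3.109, -0.0]
contact_force: [1.1, 0.1, -0.9]
grip_width: 0.0499
gripper_force: 0.0
clock: 5.7
tcp_pos: [0.5897, -0.1975, 0.0117]
orientation: [0.438, 3.11, -0.0]
contact_force: [-0.1, 0.1, 1.3]
grip_width: 0.019
gripper_force: 42.1
```

View pics/g5.png

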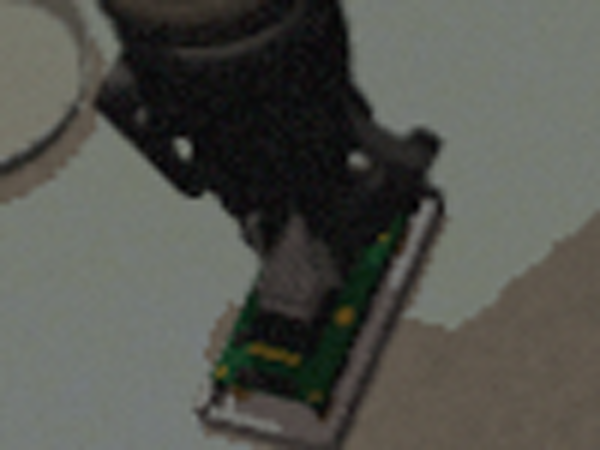

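Heatsink gripped (19–20 mm, 42 N), drive left in place below. Lift and carry to the dish.

```bash
python3 -m crank '[[[0,0,-0.5],[0,0,0]],[[0,0,-1],[0,0,0]],[[0,0,-2],[0,0,0]],[[0,0,-2.5],[0,0,0]],[[0,0,-2],[0,0,0]]]'
python3 - <<'E'
from h import *
o=monitor.get_obs(); M=Ro.from_rotvec(o["orientation"]).as_matrix()
yaw=np.arctan2(M[1,1],M[0,1]); delta((.4855,-.369,.05),yaw)
p,d=optics.grab_frame("scene")
cv2.imwrite("pics/s6.png",cv2.resize(p[150:270,130:290,::-1],None,fx=5,fy=5,interpolation=cv2.INTER_CUBIC))
E
```

```text
clock: 6.25
tcp_pos: [0.5895, -0.1975, 0.0931]
orientation: [0.438, 3.11, -0.0]
contact_force: [-0.5, 0.3, 0.2]
grip_width: 0.0192
gripper_force: 41.9
shift cm [  5.26 -19.36   4.3 ] turn [ 0.     0.001 -0.   ] j7 1.71
```

View pics/s6.png

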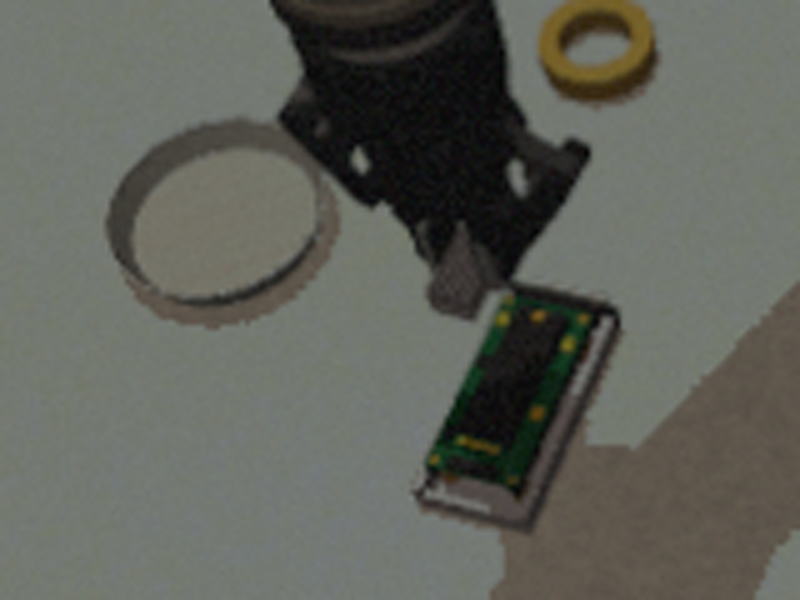

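Heatsink is held level in the fingers near crop (460,280); drive remains on the board (contacts at crop (480,442)). On to the dish.

```bash
python3 -m crank '[[[0.6,-2.4,0],[0,0,0]],[[1.1,-4,0],[0,0,0]],[[1.1,-4,0],[0,0,0]],[[1.1,-4,0],[0,0,0]],[[0.9,-3.2,1],[0,0,0]]]'
python3 -m crank '[[[0.46,-1.76,1.5],[0,0,0]],[[0,0,1.5],[0,0,0]],[[0,0,0],[0,0,0]]]'
python3 - <<'E'
from h import *
o=monitor.get_obs(); M=Ro.from_rotvec(o["orientation"]).as_matrix()
yaw=np.arctan2(M[1,1],M[0,1]); delta((.4855,-.369,-.02),yaw); print(o["tcp_pos"])
for n in("scene","top"):
    p,d=optics.grab_frame(n); C=cloud(n,d).reshape(-1,3); Q=(C-o["tcp_pos"])@M*1000; 
    m=(np.abs(Q[:,0])<30)&(np.abs(Q[:,1])<14)&(C[:,2]>.03)&(Q[:,2]>-70)
    S=C[m]; print(n,m.sum(),"hs low z",np.sort(S[:,2])[:8].round(4), S[S[:,2]<.07][:,:2].mean(0))
    P=C[(np.hypot(C[:,0]-.593,C[:,1]+.197)<.08)&(C[:,2]>.0315)&(C[:,2]<.06)]
    print("drive",cv2.minAreaRect((P[:,:2]*1000).astype(np.float32)),np.median(P[:,2]))
    cv2.imwrite(f"pics/raw_{n}7.png",p[:,:,::-1])
E
```

```text
clock: 6.8
tcp_pos: [0.4937, -0.3563, 0.0827]
orientation: [0.441, 3.108, -0.003]
contact_force: [0.6, -0.3, -0.4]
grip_width: 0.0188
gripper_force: 41.9
clock: 7.1
tcp_pos: [0.4841, -0.3673, 0.0491]
orientation: [-0.438, -3.108, -0.003]
contact_force: [-0.0, 0.6, -0.6]
grip_width: 0.0191
gripper_force: 41.9
shift cm [-0.2  -0.14  6.91] turn [ 0.002 -0.004  0.   ] j7 2.07
[ 0.48413842 -0.36732241  0.04913781]
scene 172 hs low z [0.0725 0.0744 0.0761 0.0763 0.0765 0.077  0.0774 0.078 ] [nan nan]
drive ((596.0073852539062, -195.9926300048828), (42.699649810791016, 95.08550262451172), 79.26115417480469) 0.036814280279339806
top 93 hs low z [0.0729 0.074  0.0741 0.075  0.0752 0.0761 0.0776 0.0778] [nan nan]
drive ((595.2039794921875, -198.6873016357422), (42.2232780456543, 94.84027099609375), 74.04839324951172) 0.035471427947402163<stdin>:7: RuntimeWarning: Mean of empty slice.
  ret = um.true_divide(
```

```bash
python3 -m crank '[[[-0.2,-0.14,2],[0,0,0]],[[0,0,2],[0,0,0]],[[0,0,1.5],[0,0,0]],[[0,0,0.7],[0,0,0]],[[0,0,0.2],[0,0,0]]]'
python3 -m crank '[[[0,0,0.2],[0,0,0]],[[0,0,0.1],[0,0,0]],[[0,0,0],[0,0,0]]]'
```

```text
clock: 7.7
tcp_pos: [0.487, -0.37, -0.0133]
orientation: [-0.436, -3.11, -0.001]
contact_force: [0.2, 0.4, -0.6]
grip_width: 0.019
gripper_force: 41.9
clock: 8.0
tcp_pos: [0.4871, -0.371, -0.0154]
orientation: [0.438, 3.11, -0.001]
contact_force: [0.5, -1.0, 1.0]
grip_width: 0.0189
gripper_force: 41.9
```

```bash
python3 -m crank '[[[0,0,0.2],[0,0,0]],[[0,0,0.2],[0,0,0]],[[0,0,0],[0,0,0]]]'
python3 -m crank '[[[0,0,0.1],[0,0,0]],[[0,0,0.05],[0,0,0]],[[0,0,0],[0,0,0]]]'
python3 -c "
from h import *
for n in('scene','top'):
    o=monitor.get_obs(); p,d=optics.grab_frame(n); C=cloud(n,d).reshape(-1,3); M=Ro.from_rotvec(o['orientation']).as_matrix(); Q=(C-o['tcp_pos'])@M*1000
    m=(np.abs(Q[:,0])<28)&(np.abs(Q[:,0])>14)&(np.abs(Q[:,1])<8)&(Q[:,2]>-60)&(C[:,2]>.006); print(n,np.sort(C[m][:,2]).round(4)[::4])
"
```

```text
clock: 8.3
tcp_pos: [0.4866, -0.3706, -0.0201]
orientation: [-0.438, -3.111, -0.0]
contact_force: [0.7, -0.0, -0.7]
grip_width: 0.0183
gripper_force: 41.9
clock: 8.6
tcp_pos: [0.4867, -0.3708, -0.0213]
orientation: [-0.438, -3.111, -0.0]
contact_force: [0.3, 0.5, 1.3]
grip_width: 0.0191
gripper_force: 42.1
scene [0.0065 0.0088 0.0126 0.0153 0.0172 0.0184 0.0196 0.0208 0.0224]
top [0.0062 0.0109 0.014  0.0157 0.017  0.0178 0.0184 0.0191 0.0198]
```

```bash
python3 -m crank '[[[0,0,0.1],[0,0,0]],[[0,0,0],[0,0,0]],[[0,0,0],[0,0,0]]]'
python3 -m crank '[[[0,0,0.1],[0,0,0]],[[0,0,0],[0,0,0]],[[0,0,0],[0,0,0]]]'
```

```text
clock: 9.0
tcp_pos: [0.4868, -0.3708, -0.0213]
orientation: [0.438, 3.111, 0.001]
contact_force: [-2.8, 2.5, 10.9]
grip_width: 0.019
gripper_force: 43.2
clock: 9.3
tcp_pos: [0.4867, -0.3708, -0.0214]
orientation: [0.438, 3.111, 0.001]
contact_force: [-5.3, 4.5, 18.8]
grip_width: 0.0188
gripper_force: 44.3
```

Touchdown exactly where predicted. Release, rise, and check.

```bash
python3 -m crank '[[[0,0,-0.15],[0,0,0]],[[0,0,0],[0,0,0]],[[0,0,0],[0,0,0]],[[0,0,0],[0,0,0]],[[0,0,0],[0,0,0]]]' 5
python3 -m crank '[[[0,0,-1],[0,0,0]],[[0,0,-2.5],[0,0,0]],[[0,0,-3.5],[0,0,0]],[[0,0,-3.5],[0,0,0]],[[0,0,-1.5],[0,0,0]]]'
python3 - <<'E'
from h import *
o=monitor.get_obs(); print(o["tcp_pos"])
for n in("scene","top"):
    p,d=optics.grab_frame(n); C=cloud(n,d); H,W=C.shape[:2]; F=C.reshape(-1,3)
    S=F[(np.hypot(F[:,0]-.4855,F[:,1]+.369)<.04)&(F[:,2]>.01)&(F[:,2]<.03)]
    print("hs",cv2.minAreaRect((S[:,:2]*1000).astype(np.float32)),np.median(S[:,2]))
    # drive: dark pixels on stack above 31.5mm
    m=(np.hypot(F[:,0]-.593,F[:,1]+.197)<.075)&(F[:,2]>.0325)&(F[:,2]<.045)
    pic=p.reshape(-1,3).max(1); dk=m&(pic<60); 
    A=dk.reshape(H,W).astype(np.uint8); k,l,st,_=cv2.connectedComponentsWithStats(A); A=l==1+np.argmax(st[1:,4])
    print("drive",A.sum(),cv2.minAreaRect((C[A][:,:2]*1000).astype(np.float32)))
    u,v=(185,195) if n=="scene" else (365,145)
    cv2.imwrite(f"pics/d_{n}.png",cv2.resize(p[v:v+60,u:u+80,::-1],None,fx=5,fy=5,interpolation=cv2.INTER_CUBIC))
a,b=cv2.imread("pics/d_scene.png"),cv2.imread("pics/d_top.png"); cv2.imwrite("pics/d.png",np.hstack([a,b]))
E
```

```text
clock: 9.8
tcp_pos: [0.4866, -0.3707, -0.0221]
orientation: [-0.438, -3.111, -0.0]
contact_force: [-0.5, 0.0, -0.2]
grip_width: 0.0499
gripper_force: 0.0
clock: 10.3
tcp_pos: [0.4882, -0.3722, 0.1021]
orientation: [0.438, 3.106, -0.003]
contact_force: [0.9, -0.9, 0.3]
grip_width: 0.05
gripper_force: 0.0
[ 0.48819009 -0.37219245  0.10210141]
hs ((486.3443603515625, -369.7693176269531), (22.767112731933594, 53.95785140991211), 72.26274108886719) 0.01949135480748585
drive 298 ((593.4654541015625, -195.37039184570312), (26.877277374267578, 80.48333740234375), 76.56363677978516)
hs ((483.44305419921875, -365.4263610839844), (47.29350280761719, 36.48382568359375), 30.335372924804688) 0.017084300854948328
drive 257 ((587.6487426757812, -195.92823791503906), (24.85771942138672, 68.82295227050781), 74.33956146240234)
```

View pics/d.png

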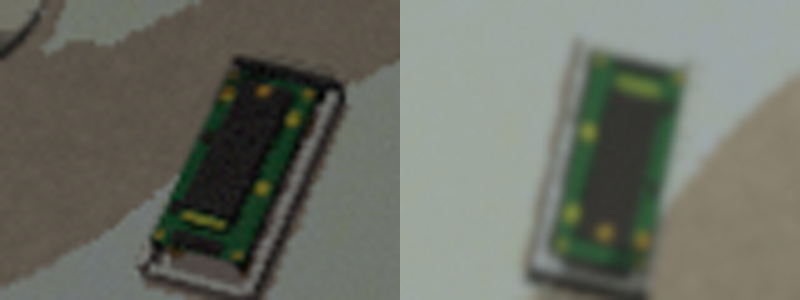

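Scene crop: black drive body corners ≈ (238,90),(290,100),(235,225),(178,210); top crop: (612,92),(663,100),(643,238),(586,220); gold end points away from the robot, like the reader's block. Heatsink lies flat in the dish.

```bash
python3 - <<'E'
from h import *
for n,L,u,v in(("scene",[(178,210),(235,225),(290,100),(238,90)],185,195),("top",[(612-400,92),(663-400,100),(643-400,238),(586-400,220)],365,145)):
    X=pix2w(n,[(u+x/5,v+y/5) for x,y in L],.036)*1000
    print(n,X.mean(0).round(1),np.linalg.norm(X-np.roll(X,-1,0),axis=1).round(1),[round(float(np.degrees(np.arctan2(*(X[i]-X[j])[[1,0]]))),1) for i,j in((0,3),(1,2))])
delta((.5895,-.1965,.05),np.radians(74.5))
E
```

```text
scene [ 595.5 -194.6   36. ] [28.6 70.7 26.3 69.1] [-15.2, -13.3]
top [ 590.5 -200.6   36. ] [24.3 66.3 27.9 62.2] [-13.2, -10.2]
shift cm [-4.86 19.66  5.09] turn [-0.001  0.005 -0.009] j7 2.05
```

```bash
python3 -m crank '[[[-1.1,4.4,0],[0,0,-0.009]],[[-1.1,4.4,0],[0,0,0]],[[-1.1,4.4,0],[0,0,0]],[[-1.1,4.4,1],[0,0,0]],[[-0.6,2,1.5],[0,0,0]]]' 5 40
python3 -m crank '[[[0,0,1.5],[0,0,0]],[[0,0,0],[0,0,0]],[[0,0,0],[0,0,0]]]'
python3 - <<'E'
from h import *
delta((.5925,-.197,.0005),np.radians(75.0))
E
```

```text
clock: 10.9
tcp_pos: [0.5898, -0.1897, 0.0717]
orientation: [-0.415, -3.114, -0.004]
contact_force: [0.0, 0.1, 1.2]
grip_width: 0.0502
gripper_force: 0.0
clock: 11.2
tcp_pos: [0.5859, -0.1977, 0.0572]
orientation: [-0.428, -3.11, 0.002]
contact_force: [0.5, -0.1, 0.4]
grip_width: 0.0504
gripper_force: 0.0
shift cm [-0.63  0.25  5.67] turn [-0.002 -0.002 -0.012] j7 1.73
```

```bash
python3 -m crank '[[[-0.63,0.25,1.5],[0,0,-0.012]],[[0,0,2],[0,0,0]],[[0,0,1],[0,0,0]],[[0,0,0.6],[0,0,0]],[[0,0,0],[0,0,0]]]'
python3 -m crank '[[[0,0,0.3],[0,0,0]],[[0,0,0.25],[0,0,0]],[[0,0,0],[0,0,0]],[[0,0,0],[0,0,0]]]'
python3 - <<'E'
from h import *
delta((.5925,-.197,.0005),np.radians(75.0))
E
```

```text
clock: 11.7
tcp_pos: [0.5939, -0.1952, 0.0064]
orientation: [-0.406, -3.114, 0.0]
contact_force: [-0.8, -0.8, 0.3]
grip_width: 0.0497
gripper_force: 0.0
clock: 12.1
tcp_pos: [0.5947, -0.1948, 0.0019]
orientation: [0.405, 3.115, 0.0]
contact_force: [-0.1, 1.3, -0.7]
grip_width: 0.0502
gripper_force: 0.0
shift cm [ 0.15 -0.27  0.14] turn [0.    0.    0.003] j7 1.76
```

```bash
python3 -m crank '[[[0.15,-0.25,0.1],[0,0,0]],[[0,0,0],[0,0,0]],[[0,0,0],[0,0,0]]]'
python3 -m crank '[[[0,0,0],[0,0,0]],[[0,0,0],[0,0,0]],[[0,0,0],[0,0,0]],[[0,0,0],[0,0,0]]]' 1.5 40
```

```text
clock: 12.4
tcp_pos: [0.5922, -0.197, 0.0007]
orientation: [-0.406, -3.115, 0.0]
contact_force: [-0.9, 0.7, 0.5]
grip_width: 0.0497
gripper_force: 0.0
clock: 12.8
tcp_pos: [0.5925, -0.1967, 0.0009]
orientation: [0.405, 3.115, 0.0]
contact_force: [-0.7, -0.1, 3.2]
grip_width: 0.0247
gripper_force: 39.7
```

```bash
python3 -m crank '[[[0,0,-0.3],[0,0,0]],[[0,0,-0.7],[0,0,0]],[[0,0,-2],[0,0,0]],[[0,0,-2.5],[0,0,0]],[[0,0,-2.5],[0,0,0]]]'
python3 -m crank '[[[0,0,0],[0,0,0]],[[0,0,0],[0,0,0]]]'
python3 - <<'E'
from h import *
o=monitor.get_obs();print(o["grip_width"],o["tcp_pos"])
p,d=optics.grab_frame("scene"); C=cloud("scene",d).reshape(-1,3)
M=Ro.from_rotvec(o["orientation"]).as_matrix(); Q=(C-o["tcp_pos"])@M*1000
m=(np.abs(Q[:,1])<14)&(Q[:,2]>-45)&(Q[:,2]<-20)&(np.abs(Q[:,0])<60); S=Q[m]
print(m.sum(),"x extremes",np.sort(S[:,0])[:6].round(1),np.sort(S[:,0])[-5:].round(1),"low z",np.sort(S[:,2])[-6:].round(1))
# slope along x of drive top ahead of the fingers
f=S[S[:,0]<-14]; print(np.polyfit(f[:,0],f[:,2],1))
delta((.5628,.1835,.07),np.radians(86.3))
cv2.imwrite("pics/d8.png",cv2.resize(p[170:270,180:300,::-1],None,fx=5,fy=5,interpolation=cv2.INTER_CUBIC))
E
```

```text
clock: 13.3
tcp_pos: [0.5921, -0.1968, 0.0817]
orientation: [-0.406, -3.115, 0.0]
contact_force: [-0.3, -0.2, -1.2]
grip_width: 0.025
gripper_force: 39.3
clock: 13.5
tcp_pos: [0.5927, -0.1968, 0.0813]
orientation: [0.405, 3.114, 0.0]
contact_force: [0.9, -0.7, -0.7]
grip_width: 0.0244
gripper_force: 39.3
0.024404449562087087 [ 0.59270394 -0.19680572  0.0812914 ]
236 x extremes [-41.2 -40.8 -40.5 -40.1 -40.  -39.7] [12.8 14.9 15.8 16.6 18.5] low z [-32.3 -32.2 -30.6 -30.3 -28.8 -28.7]
[ -0.10409608 -38.48868111]
shift cm [12.54 35.99  1.05] turn [ 0.    -0.001 -0.194] j7 1.73
```

View pics/d8.png

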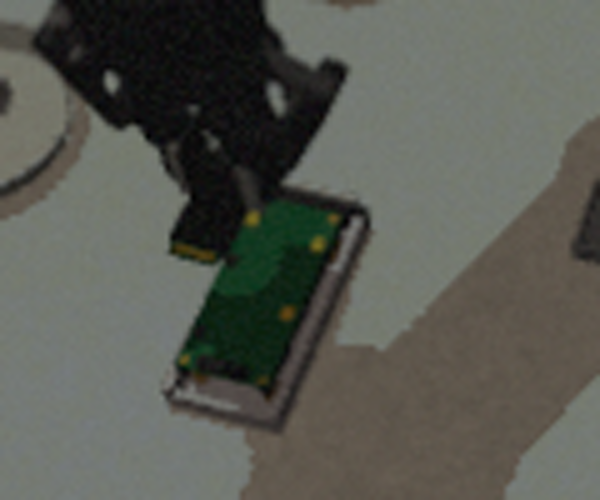

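Drive is held, gold end forward (crop (195,250)); board is untouched. Carry to the reader.

```bash
python3 -m crank '[[[0.7,2,0],[0,0,0]],[[1.3,3.7,0],[0,0,0]],[[1.3,3.7,0],[0,0,0]],[[1.3,3.7,0],[0,0,0]],[[1.3,3.7,0],[0,0,0]]]'
python3 -m crank '[[[1.3,3.7,0],[0,0,0]],[[1.3,3.7,0],[0,0,0]],[[1.3,3.7,0],[0,0,0]],[[1.3,3.7,0],[0,0,0]],[[1.0,3,0],[0,0,0]]]'
python3 -m crank '[[[0.44,1.4,0.5],[0,0,-0.05]],[[0,0,0.5],[0,0,-0.1]],[[0,0,0],[0,0,-0.044]],[[0,0,0],[0,0,0]],[[0,0,0],[0,0,0]]]'
python3 - <<'E'
from h import *
delta((.5628,.1835,.02),np.radians(86.3))
E
```

```text
clock: 14.05
tcp_pos: [0.577, -0.0178, 0.0794]
orientation: [-0.405, -3.113, 0.001]
contact_force: [0.6, -0.7, -0.8]
grip_width: 0.0244
gripper_force: 39.4
clock: 14.55
tcp_pos: [0.5624, 0.1712, 0.0793]
orientation: [-0.402, -3.113, 0.001]
contact_force: [1.1, 1.1, -0.6]
grip_width: 0.0246
gripper_force: 39.4
clock: 15.05
tcp_pos: [0.5631, 0.182, 0.0699]
orientation: [-0.104, -3.139, 0.001]
contact_force: [0.1, -0.4, -1.4]
grip_width: 0.0246
gripper_force: 39.4
shift cm [0.03 0.16 4.99] turn [-0.001 -0.001 -0.002] j7 1.24
```

```bash
python3 -m crank '[[[0,0.16,1.5],[0,0,0]],[[0,0,2],[0,0,0]],[[0,0,2],[0,0,0]],[[0,0,1],[0,0,0]],[[0,0,0],[0,0,0]]]'
python3 - <<'E'
from h import *
o=monitor.get_obs();print(o["tcp_pos"])
delta((.5628,.1835,-.009),np.radians(86.3))
p,d=optics.grab_frame("scene"); q,e=optics.grab_frame("top")
c=lambda im,u,v:cv2.resize(im[v:v+75,u:u+80,::-1],None,fx=5,fy=5,interpolation=cv2.INTER_CUBIC)
cv2.imwrite("pics/r9.png",np.hstack([c(p,350,180),c(q,210,150)]))
a=lambda n,x,z:w2pix(n,[[.6057+.9979*x,.1807-.0645*x,z]])[0].round(1)
print("origin px scene",a("scene",0,.029),"tip exp; face top",a("scene",.004,.036))
E
```

```text
clock: 15.55
tcp_pos: [0.562, 0.1842, 0.0036]
orientation: [-0.102, -3.137, 0.003]
contact_force: [-0.8, -0.4, -0.5]
grip_width: 0.0247
gripper_force: 39.4
[0.56197198 0.18421941 0.00360786]
shift cm [-0.09 -0.06  1.26] turn [-0.002 -0.003 -0.   ] j7 1.26
origin px scene [392.7 235.4] tip exp; face top [393.2 235.4]
```

View pics/r9.png

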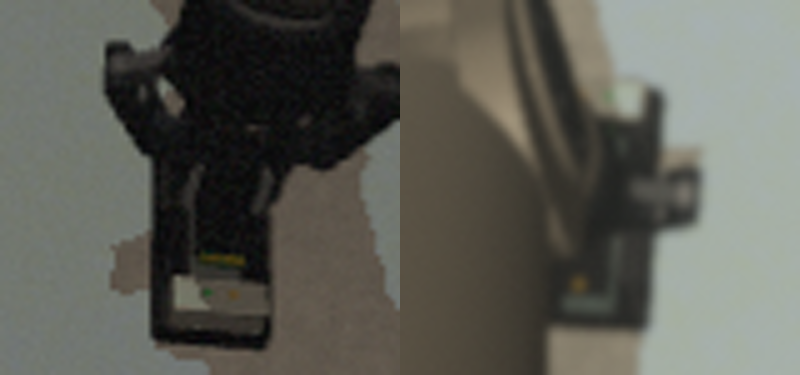

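Gold contacts (scene crop (222,260)) sit ~2 px (≈5 mm) before the block edge (row 275) and centred on it (220): aligned. Lower.

```bash
python3 -m crank '[[[-0.1,-0.06,0.4],[0,0,0]],[[0,0,0.4],[0,0,0]],[[0,0,0.2],[0,0,0]],[[0,0,0.1],[0,0,0]],[[0,0,0],[0,0,0]]]'
python3 -m crank '[[[0,0,0.1],[0,0,0]],[[0,0,0],[0,0,0]],[[0,0,0],[0,0,0]]]'
python3 -m crank '[[[0,0,0.1],[0,0,0]],[[0,0,0],[0,0,0]],[[0,0,0],[0,0,0]]]'
```

```text
clock: 16.15
tcp_pos: [0.5642, 0.1843, -0.0054]
orientation: [-0.102, -3.14, 0.0]
contact_force: [-0.0, -0.9, -0.9]
grip_width: 0.0246
gripper_force: 39.4
clock: 16.45
tcp_pos: [0.5644, 0.1843, -0.0063]
orientation: [0.102, 3.14, 0.0]
contact_force: [-0.2, 0.1, -0.2]
grip_width: 0.0246
gripper_force: 39.4
clock: 16.75
tcp_pos: [0.5643, 0.1842, -0.0074]
orientation: [-0.102, -3.14, 0.0]
contact_force: [0.2, -0.1, 0.6]
grip_width: 0.0243
gripper_force: 39.4
```

```bash
python3 -m crank '[[[0,0,0.1],[0,0,0]],[[0,0,0],[0,0,0]],[[0,0,0],[0,0,0]]]'
python3 -m crank '[[[0,0,0.1],[0,0,0]],[[0,0,0],[0,0,0]],[[0,0,0],[0,0,0]]]'
```

```text
clock: 17.05
tcp_pos: [0.5644, 0.1842, -0.0084]
orientation: [-0.102, -3.14, 0.0]
contact_force: [0.0, 0.2, -0.8]
grip_width: 0.0246
gripper_force: 39.4
clock: 17.35
tcp_pos: [0.5645, 0.1843, -0.0091]
orientation: [0.102, 3.14, 0.0]
contact_force: [-1.4, -0.6, 3.5]
grip_width: 0.0248
gripper_force: 39.7
```

```bash
python3 -m crank '[[[0,0,0],[0,0,0]],[[0,0,0],[0,0,0]],[[0,0,0],[0,0,0]],[[0,0,0],[0,0,0]],[[0,0,0],[0,0,0]]]' 5
python3 -m crank '[[[0,0,-1],[0,0,0]],[[0,0,-2.5],[0,0,0]],[[0,0,-3.5],[0,0,0]],[[0,0,-3],[0,0,0]],[[0,0,0],[0,0,0]]]' 7
python3 - <<'E'
from h import *
o=monitor.get_obs(); print(o["tcp_pos"])
p,d=optics.grab_frame("scene"); C=cloud("scene",d); F=C.reshape(-1,3)
S=F[(np.hypot(F[:,0]-.565,F[:,1]-.1835)<.06)&(F[:,2]>.0255)&(F[:,2]<.034)]; print("reader",len(S),np.median(S[:,2]))
for n in ("scene",):
    B=F[(np.hypot(F[:,0]-.593,F[:,1]+.197)<.085)&(F[:,2]>.0235)&(F[:,2]<.04)]
    print(n,cv2.minAreaRect((B[:,:2]*1000).astype(np.float32)),np.median(B[:,2]))
delta((.594,-.1965,.08),np.radians(76.5))
c=lambda im,u,v:cv2.resize(im[v:v+75,u:u+80,::-1],None,fx=5,fy=5,interpolation=cv2.INTER_CUBIC)
cv2.imwrite("pics/r10.png",np.hstack([c(p,350,180),c(p,195,195)]))
E
```

```text
clock: 17.85
tcp_pos: [0.5643, 0.1842, -0.0094]
orientation: [-0.102, -3.14, 0.0]
contact_force: [0.6, -1.2, -0.2]
grip_width: 0.0499
gripper_force: 0.0
clock: 18.35
tcp_pos: [0.5676, 0.1852, 0.0957]
orientation: [0.102, 3.132, 0.006]
contact_force: [0.9, 0.2, -0.1]
grip_width: 0.0701
gripper_force: 0.0
[0.56759635 0.1851836  0.09569258]
reader 274 0.027450895781474485
scene ((591.4609985351562, -195.5582275390625), (47.08708953857422, 105.73714447021484), 77.13916778564453) 0.029306112876320657
shift cm [ -5.25 -37.88   1.27] turn [0.003 0.004 0.171] j7 1.23
```

View pics/r10.png

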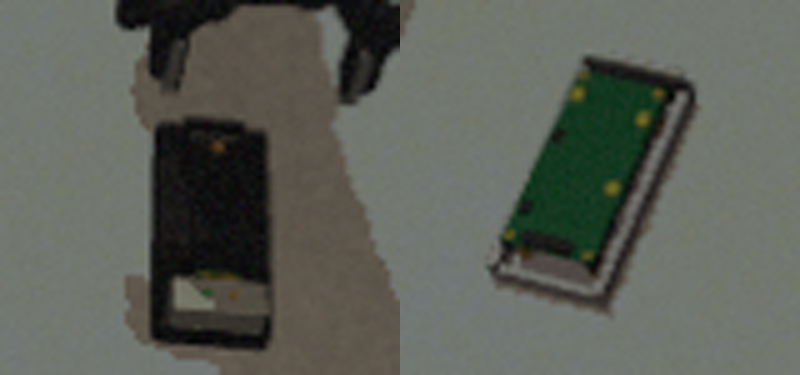

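Scene crops: the drive lies flush in the reader with its gold line right at the block (crop (215,275)); bare board lies on the carrier. That uses up my 14 pictures; from here I check by depth and force. To the board.

```bash
python3 -m crank '[[[-0.6,-4.2,0],[0,0,0]],[[-0.6,-4.2,0],[0,0,0]],[[-0.6,-4.2,0],[0,0,0]],[[-0.6,-4.2,0],[0,0,0]],[[-0.6,-4.2,0],[0,0,0]]]' 7 40
python3 -m crank '[[[-0.6,-4.2,0],[0,0,0]],[[-0.6,-4.2,0],[0,0,0]],[[-0.6,-4.2,0],[0,0,0]],[[-0.4,-4.2,0],[0,0,0]],[[0,0,1],[0,0,0.1]]]'
python3 -m crank '[[[0,0,1.5],[0,0,0.07]],[[0,0,1.5],[0,0,0]],[[0,0,0],[0,0,0]],[[0,0,0],[0,0,0]]]'
python3 -c "
from h import *
delta((.5945,-.1975,-.0115),np.radians(76.6))"
```

```text
clock: 18.9
tcp_pos: [0.5797, -0.0288, 0.0898]
orientation: [-0.101, -3.138, 0.0]
contact_force: [-0.1, 0.6, 0.5]
grip_width: 0.0702
gripper_force: 0.0
clock: 19.4
tcp_pos: [0.5905, -0.2057, 0.0814]
orientation: [0.276, 3.128, -0.008]
contact_force: [-0.9, -0.2, 0.1]
grip_width: 0.0698
gripper_force: 0.0
clock: 19.8
tcp_pos: [0.5913, -0.1958, 0.05]
orientation: [-0.365, -3.119, -0.0]
contact_force: [0.6, -0.0, 0.2]
grip_width: 0.07
gripper_force: 0.0
shift cm [-0.36 -0.09  6.15] turn [ 0.    -0.002  0.001] j7 1.78
```

```bash
python3 -m crank '[[[-0.36,-0.09,1.5],[0,0,0]],[[0,0,2],[0,0,0]],[[0,0,1.5],[0,0,0]],[[0,0,0.5],[0,0,0]],[[0,0,0],[0,0,0]]]'
python3 -m crank '[[[0,0,0.3],[0,0,0]],[[0,0,0.3],[0,0,0]],[[0,0,0],[0,0,0]],[[0,0,0],[0,0,0]]]'
python3 -c "
from h import *
delta((.5945,-.1975,-.0115),np.radians(76.6))"
```

```text
clock: 20.3
tcp_pos: [0.5945, -0.1979, -0.0053]
orientation: [-0.368, -3.118, -0.0]
contact_force: [-0.4, -1.0, 1.2]
grip_width: 0.07
gripper_force: 0.0
clock: 20.7
tcp_pos: [0.5952, -0.1981, -0.0101]
orientation: [0.368, 3.12, -0.0]
contact_force: [-0.5, -0.6, -0.6]
grip_width: 0.07
gripper_force: 0.0
shift cm [0.08 0.04 0.14] turn [ 0.     0.    -0.001] j7 1.8
```

```bash
python3 -m crank '[[[0,0,0.1],[0,0,0]],[[0,0,0],[0,0,0]],[[0,0,0],[0,0,0]],[[0,0,0],[0,0,0]],[[0,0,0],[0,0,0]]]' 3.8 40
python3 -m crank '[[[0,0,-0.3],[0,0,0]],[[0,0,-0.7],[0,0,0]],[[0,0,-2],[0,0,0]],[[0,0,-2.5],[0,0,0]],[[0,0,-2.5],[0,0,0]]]'
python3 -m crank '[[[0,0,0],[0,0,0]],[[0,0,0],[0,0,0]]]'
cat > held.py <<'E'
from h import *
def held(hw,lo,hi,fx):
    "extent (tool frame, mm) of the held part from scene depth; fx: |x| beyond which it is clear of the fingers"
    o=monitor.get_obs(); p,d=optics.grab_frame("scene"); C=cloud("scene",d).reshape(-1,3)
    M=Ro.from_rotvec(o["orientation"]).as_matrix(); Q=(C-o["tcp_pos"])@M*1000
    S=Q[(np.abs(Q[:,1])<hw)&(Q[:,2]>lo)&(Q[:,2]<hi)&(np.abs(Q[:,0])<85)]
    print(len(S),"x",np.percentile(S[:,0],[0,1,99,100]).round(1),"low z",np.sort(S[:,2])[-5:].round(1))
    f=S[S[:,0]<-fx]; print("fit z~x,y",np.linalg.lstsq(np.c_[f[:,:2],np.ones(len(f))],f[:,2],rcond=None)[0].round(3),"y ext",f[:,1].min().round(1),f[:,1].max().round(1),"hist x",np.histogram(S[:,0],8))
E
python3 - <<'E'
from held import *
held(26,-45,-15,15)
p,d=optics.grab_frame("scene"); F=cloud("scene",d).reshape(-1,3)
B=F[(np.hypot(F[:,0]-.593,F[:,1]+.197)<.085)&(F[:,2]>.008)&(F[:,2]<.04)]
print("carrier",cv2.minAreaRect((B[:,:2]*1000).astype(np.float32)),np.percentile(B[:,2],[50,90,98]))
delta((.490,.3617,.08),np.radians(80.6))
E
```

```text
clock: 21.2
tcp_pos: [0.5953, -0.1981, -0.011]
orientation: [0.368, 3.119, 0.0]
contact_force: [-0.6, 0.2, 4.5]
grip_width: 0.045
gripper_force: 41.2
clock: 21.7
tcp_pos: [0.5946, -0.1981, 0.0695]
orientation: [-0.368, -3.119, 0.0]
contact_force: [-0.7, -0.5, -0.7]
grip_width: 0.0447
gripper_force: 41.0
clock: 21.9
tcp_pos: [0.5952, -0.198, 0.069]
orientation: [0.368, 3.119, 0.0]
contact_force: [-0.4, 0.6, -1.8]
grip_width: 0.0449
gripper_force: 41.1
552 x [-49.2 -48.3  28.7  51.7] low z [-30.5 -30.3 -30.2 -29.9 -29. ]
fit z~x,y [ 1.3000e-02  4.0000e-02 -3.9714e+01] y ext -21.8 25.7 hist x (array([122, 116, 109, 103,  69,  26,   3,   4]), array([-49.22167794, -36.61078843, -23.99989892, -11.38900942,
         1.22188009,  13.8327696 ,  26.4436591 ,  39.05454861,
        51.66543812]))
carrier ((588.3597412109375, -196.01544189453125), (60.277565002441406, 130.51698303222656), 77.28671264648438) [0.01565196 0.01953869 0.02077682]
shift cm [23.14 51.98 -1.19] turn [ 0.    -0.002 -0.071] j7 1.77
```

Board held level and centred (end at tool x −49 mm, exactly its half length). Carrier body centre works out to (0.5947, −0.1975), −13°. Carry the board to the jig.

```bash
python3 -m crank '[[[0.9,2,-0.5],[0,0,0]],[[1.65,3.7,-0.5],[0,0,0]],[[1.65,3.7,0],[0,0,0]],[[1.65,3.7,0],[0,0,0]],[[1.65,3.7,0],[0,0,0]]]'
python3 -m crank '[[[1.65,3.7,0],[0,0,0]],[[1.65,3.7,0],[0,0,0]],[[1.65,3.7,0],[0,0,0]],[[1.65,3.7,0],[0,0,0]],[[1.65,3.7,0],[0,0,0]]]'
python3 -m crank '[[[1.65,3.7,0],[0,0,0]],[[1.65,3.7,0],[0,0,0]],[[1.65,3.7,0],[0,0,0]],[[1.2,2.8,0],[0,0,0]],[[0.9,2.1,0],[0,0,-0.04]]]'
python3 -m crank '[[[0.3,0.6,0],[0,0,-0.03]],[[0,0,0],[0,0,0]],[[0,0,0],[0,0,0]],[[0,0,0],[0,0,0]]]'
python3 - <<'E'
from h import *
delta((.490,.3617,-.015),np.radians(80.6))
E
```

```text
clock: 22.5
tcp_pos: [0.5598, -0.0158, 0.0775]
orientation: [-0.368, -3.118, 0.001]
contact_force: [0.9, -0.2, -0.7]
grip_width: 0.0446
gripper_force: 41.1
clock: 23.0
tcp_pos: [0.5226, 0.1831, 0.0775]
orientation: [-0.368, -3.118, 0.002]
contact_force: [1.1, 0.6, -1.2]
grip_width: 0.0448
gripper_force: 41.1
clock: 23.5
tcp_pos: [0.4909, 0.3561, 0.0773]
orientation: [-0.299, -3.126, 0.002]
contact_force: [-0.2, -0.8, -0.8]
grip_width: 0.045
gripper_force: 41.1
clock: 23.9
tcp_pos: [0.4918, 0.3579, 0.0787]
orientation: [0.264, 3.13, -0.002]
contact_force: [1.0, 0.5, -0.4]
grip_width: 0.0446
gripper_force: 41.1
shift cm [0.24 0.35 9.36] turn [-0.001  0.    -0.004] j7 0.83
```

```bash
python3 -m crank '[[[0.24,0.35,1.5],[0,0,-0.004]],[[0,0,2],[0,0,0]],[[0,0,2],[0,0,0]],[[0,0,1.5],[0,0,0]],[[0,0,0.4],[0,0,0]]]'
python3 -m crank '[[[0,0,0],[0,0,0]],[[0,0,0],[0,0,0]]]'
python3 - <<'E'
from held import *
delta((.490,.3617,-.015),np.radians(80.6))
o=monitor.get_obs()
for n in("scene","top"):
    p,d=optics.grab_frame(n); F=cloud(n,d).reshape(-1,3)
    z=o["tcp_pos"][2]
    P=F[(np.hypot(F[:,0]-.49,F[:,1]-.362)<.085)]
    g=P[(np.abs(P[:,2]-(z+.039))<.004)]; print(n,"board",len(g),cv2.minAreaRect((g[:,:2]*1000).astype(np.float32)))
    g=P[(P[:,2]>.017)&(P[:,2]<.0265)]; print("pins", g.shape, cv2.minAreaRect((g[:,:2]*1000).astype(np.float32)))
held(26,-45,-15,15)
E
```

```text
clock: 24.4
tcp_pos: [0.4879, 0.3629, 0.0023]
orientation: [-0.253, -3.129, 0.004]
contact_force: [-1.0, 0.4, -0.3]
grip_width: 0.0447
gripper_force: 41.1
clock: 24.6
tcp_pos: [0.4897, 0.3645, 0.0052]
orientation: [0.253, 3.131, 0.001]
contact_force: [-0.6, 0.6, -1.1]
grip_width: 0.0453
gripper_force: 41.1
shift cm [-0.08 -0.27  2.02] turn [0.001 0.001 0.003] j7 0.86
scene board 468 ((496.65643310546875, 363.7334899902344), (89.87186431884766, 64.42342376708984), 2.2822179794311523)
pins (43, 3) ((506.95367431640625, 342.17889404296875), (115.5761489868164, 62.510128021240234), 28.799196243286133)
top board 485 ((486.3054504394531, 365.1754150390625), (47.8204231262207, 103.94267272949219), 81.49805450439453)
pins (39, 3) ((489.0600891113281, 361.11322021484375), (72.91374969482422, 125.49923706054688), 80.93768310546875)
526 x [-64.6 -61.6  38.9  44.8] low z [-17.7 -17.4 -17.2 -16.9 -16.4]
fit z~x,y [-2.0900e-01 -2.0000e-02 -4.6516e+01] y ext -24.2 23.8 hist x (array([ 12,  94,  90, 102,  79,  69,  58,  22]), array([-64.60841192, -50.93565983, -37.26290774, -23.59015565,
        -9.91740356,   3.75534853,  17.42810062,  31.10085271,
        44.77360479]))
```

```bash
python3 -m crank '[[[0,-0.3,0.5],[0,0,0]],[[0,0,0.5],[0,0,0]],[[0,0,0.4],[0,0,0]],[[0,0,0.2],[0,0,0]],[[0,0,0],[0,0,0]]]'
python3 -m crank '[[[0,0,0.15],[0,0,0]],[[0,0,0],[0,0,0]],[[0,0,0],[0,0,0]]]'
python3 -m crank '[[[0,0,0.1],[0,0,0]],[[0,0,0],[0,0,0]],[[0,0,0],[0,0,0]]]'
python3 -m crank '[[[0,0,0.1],[0,0,0]],[[0,0,0],[0,0,0]],[[0,0,0],[0,0,0]]]'
```

```text
clock: 25.25
tcp_pos: [0.4883, 0.3611, -0.0119]
orientation: [-0.252, -3.131, 0.001]
contact_force: [-0.8, -0.5, -0.8]
grip_width: 0.0447
gripper_force: 41.1
clock: 25.55
tcp_pos: [0.4887, 0.3614, -0.0128]
orientation: [0.252, 3.131, 0.0]
contact_force: [-0.0, 0.3, -0.9]
grip_width: 0.0449
gripper_force: 41.1
clock: 25.85
tcp_pos: [0.4886, 0.3613, -0.0138]
orientation: [0.252, 3.131, 0.0]
contact_force: [-0.5, 1.3, -1.1]
grip_width: 0.0451
gripper_force: 41.1
clock: 26.15
tcp_pos: [0.4886, 0.3613, -0.0149]
orientation: [-0.252, -3.131, 0.0]
contact_force: [-0.4, 0.2, -1.5]
grip_width: 0.045
gripper_force: 41.1
```

```bash
python3 -m crank '[[[0,0,0.1],[0,0,0]],[[0,0,0],[0,0,0]],[[0,0,0],[0,0,0]]]'
python3 -m crank '[[[0,0,0.1],[0,0,0]],[[0,0,0],[0,0,0]],[[0,0,0],[0,0,0]]]'
```

```text
clock: 26.45
tcp_pos: [0.4886, 0.3613, -0.015]
orientation: [-0.252, -3.131, -0.0]
contact_force: [-2.5, -1.8, 7.7]
grip_width: 0.0448
gripper_force: 41.9
clock: 26.75
tcp_pos: [0.4887, 0.3614, -0.0151]
orientation: [-0.253, -3.131, -0.001]
contact_force: [-5.1, -2.6, 15.9]
grip_width: 0.0449
gripper_force: 42.8
```

```bash
python3 -m crank '[[[0,0,-0.15],[0,0,0]],[[0,0,0],[0,0,0]],[[0,0,0],[0,0,0]],[[0,0,0],[0,0,0]],[[0,0,0],[0,0,0]]]' 7
python3 -m crank '[[[0,0,-1],[0,0,0]],[[0,0,-2.5],[0,0,0]],[[0,0,-3.5],[0,0,0]],[[0,0,-3],[0,0,0]],[[0,0,0],[0,0,0]]]' 8.4
python3 - <<'E'
from h import *
for n in("scene","top"):
    p,d=optics.grab_frame(n); F=cloud(n,d).reshape(-1,3); col=p.reshape(-1,3).astype(int)
    P=(np.hypot(F[:,0]-.49,F[:,1]-.362)<.085)&(F[:,2]>.018)&(F[:,2]<.03)
    g=P&(col[:,1]>col[:,0]+15)
    print(n,"green",g.sum(),cv2.minAreaRect((F[g][:,:2]*1000).astype(np.float32)),np.percentile(F[g][:,2],[5,50,95]))
delta((.5947,-.1975,.08),np.radians(77))
E
```

```text
clock: 27.25
tcp_pos: [0.4885, 0.3612, -0.0156]
orientation: [-0.252, -3.131, 0.0]
contact_force: [-0.5, -0.8, -0.0]
grip_width: 0.0705
gripper_force: 0.0
clock: 27.75
tcp_pos: [0.4915, 0.3632, 0.0898]
orientation: [0.253, 3.126, 0.01]
contact_force: [-0.9, -0.1, -0.6]
grip_width: 0.0836
gripper_force: 0.0
scene green 399 ((484.6457824707031, 361.9208679199219), (43.67524337768555, 105.44486999511719), 79.91975402832031) [0.0230748  0.02547646 0.02798158]
top green 381 ((484.24029541015625, 360.66986083984375), (44.04756164550781, 92.32306671142578), 80.79288482666016) [0.02015113 0.02322961 0.02668622]
shift cm [-19.38 -53.51   0.52] turn [0.002 0.001 0.066] j7 0.83
```

Board lies flat on the bars, centre about 3 mm off the jig centre. Now the carrier.

```bash
python3 -m crank '[[[-1.5,-4.1,0],[0,0,0]],[[-1.5,-4.1,0],[0,0,0]],[[-1.5,-4.1,0],[0,0,0]],[[-1.5,-4.1,0],[0,0,0]],[[-1.5,-4.1,0],[0,0,0]]]' 8.4 60
python3 -m crank '[[[-1.5,-4.1,0],[0,0,0]],[[-1.5,-4.1,0],[0,0,0]],[[-1.5,-4.1,0],[0,0,0]],[[-1.5,-4.1,0],[0,0,0]],[[-1.5,-4.1,0],[0,0,0]]]'
python3 -m crank '[[[-1.5,-4.1,0],[0,0,0]],[[-1.5,-4.1,0],[0,0,0]],[[-1.4,-4.1,0],[0,0,0.03]],[[0,0,1],[0,0,0.036]],[[0,0,1],[0,0,0]]]'
python3 -m crank '[[[0,0,1],[0,0,0]],[[0,0,0],[0,0,0]],[[0,0,0],[0,0,0]],[[0,0,0],[0,0,0]]]'
python3 -c "
from h import *
delta((.5947,-.1975,-.027),np.radians(77))
p,d=optics.grab_frame('scene')"
```

```text
clock: 28.35
tcp_pos: [0.5289, 0.1449, 0.0836]
orientation: [-0.252, -3.13, 0.002]
contact_force: [0.7, 0.4, -0.1]
grip_width: 0.0839
gripper_force: 0.0
clock: 28.85
tcp_pos: [0.5701, -0.0691, 0.0836]
orientation: [-0.252, -3.129, 0.0]
contact_force: [0.1, 0.5, 0.7]
grip_width: 0.084
gripper_force: 0.0
clock: 29.35
tcp_pos: [0.5938, -0.1971, 0.0632]
orientation: [-0.36, -3.119, 0.0]
contact_force: [-1.2, 0.7, -0.9]
grip_width: 0.0838
gripper_force: 0.0
clock: 29.75
tcp_pos: [0.5951, -0.195, 0.0549]
orientation: [0.353, 3.121, 0.0]
contact_force: [0.6, -0.5, 0.4]
grip_width: 0.0841
gripper_force: 0.0
shift cm [-0.01 -0.25  8.19] turn [0.    0.    0.002] j7 1.79
```

```bash
python3 -m crank '[[[0,-0.25,2],[0,0,0]],[[0,0,2],[0,0,0]],[[0,0,1.7],[0,0,0]],[[0,0,1],[0,0,0]],[[0,0,0],[0,0,0]]]'
python3 -m crank '[[[0,0,0.5],[0,0,0]],[[0,0,0.5],[0,0,0]],[[0,0,0.4],[0,0,0]],[[0,0,0],[0,0,0]],[[0,0,0],[0,0,0]]]'
python3 -c "
from h import *
delta((.5947,-.1975,-.027),np.radians(77))"
```

```text
clock: 30.3
tcp_pos: [0.5933, -0.1979, -0.0137]
orientation: [-0.355, -3.119, -0.001]
contact_force: [-0.4, 0.4, 0.7]
grip_width: 0.0841
gripper_force: 0.0
clock: 30.8
tcp_pos: [0.5942, -0.1984, -0.0263]
orientation: [0.356, 3.121, 0.0]
contact_force: [0.0, -0.3, 0.3]
grip_width: 0.0838
gripper_force: 0.0
shift cm [-0.03  0.1   0.07] turn [0. 0. 0.] j7 1.83
```

```bash
python3 -m crank '[[[0,0.1,0],[0,0,0]],[[0,0,0],[0,0,0]],[[0,0,0],[0,0,0]],[[0,0,0],[0,0,0]],[[0,0,0],[0,0,0]]]' 5 60
python3 -m crank '[[[0,0,-0.2],[0,0,0]],[[0,0,-0.4],[0,0,0]],[[0,0,-1],[0,0,0]],[[0,0,-2],[0,0,0]],[[0,0,-2.5],[0,0,0]]]'
python3 -m crank '[[[0,0,-1],[0,0,0]],[[0,0,0],[0,0,0]],[[0,0,0],[0,0,0]]]'
python3 - <<'E'
from held import *
o=monitor.get_obs(); print(o["tcp_pos"])
held(31,-48,-18,15)
delta((.4848,.0035,.05),np.radians(77.5))
E
```

```text
clock: 31.3
tcp_pos: [0.595, -0.1974, -0.0257]
orientation: [0.355, 3.12, 0.0]
contact_force: [-1.1, 0.9, 6.1]
grip_width: 0.056
gripper_force: 64.5
clock: 31.8
tcp_pos: [0.5935, -0.1972, 0.0349]
orientation: [-0.355, -3.119, -0.0]
contact_force: [1.4, 0.1, -1.3]
grip_width: 0.0561
gripper_force: 63.9
clock: 32.1
tcp_pos: [0.5941, -0.1971, 0.0442]
orientation: [-0.355, -3.121, -0.0]
contact_force: [-0.1, 0.1, -1.4]
grip_width: 0.0563
gripper_force: 64.0
[ 0.59406098 -0.19710285  0.04422218]
843 x [-58.7 -58.1  31.2  70.9] low z [-26.3 -26.2 -26.1 -26.  -25.2]
fit z~x,y [ 8.5000e-02  3.0000e-03 -3.1376e+01] y ext -28.5 31.0 hist x (array([214, 160, 178, 143, 116,  27,   1,   4]), array([-58.70802485, -42.50636605, -26.30470724, -10.10304844,
         6.09861037,  22.30026917,  38.50192798,  54.70358678,
        70.90524559]))
shift cm [15.11 17.09 -0.61] turn [ 0.    -0.002 -0.008] j7 1.8
```

Carrier held level (front end at −58.7 mm as it should be). Carry to the nest.

```bash
python3 -m crank '[[[1.2,1.4,0],[0,0,0]],[[2.6,2.9,0],[0,0,0]],[[2.8,3.2,0],[0,0,0]],[[2.8,3.2,0],[0,0,0]],[[2.6,2.9,0],[0,0,0]]]'
python3 -m crank '[[[2.0,2.3,0],[0,0,-0.008]],[[1.1,1.2,0],[0,0,0]],[[0,0,0],[0,0,0]],[[0,0,0],[0,0,0]],[[0,0,0],[0,0,0]]]'
python3 - <<'E'
from held import *
o=monitor.get_obs()
delta((.4848,.0035,-.0207),np.radians(77.5))
# nest again from the first frame: plate height band, coloured unlike the bench
for n in("top","scene"):
    F=cloud(n,np.load(n+"0.npy")); p=cv2.imread(f"pics/{n}0.png").astype(int)
    R=np.hypot(F[:,:,0]-.485,F[:,:,1]-.003)
    bench=np.median(p[(R>.115)&(R<.14)&(np.abs(F[:,:,2])<.004)],0)
    m=((R<.105)&(np.abs(p-bench).sum(2)>60)).astype(np.uint8)
    m=cv2.morphologyEx(m,cv2.MORPH_OPEN,np.ones((3,3),np.uint8)); k,l,st,_=cv2.connectedComponentsWithStats(m); m=l==1+np.argmax(st[1:,4])
    c=pix2w(n,cv2.boxPoints(cv2.minAreaRect(np.argwhere(m)[:,::-1].astype(np.float32))),.009)*1000
    print(n,c.mean(0).round(1),np.linalg.norm(c-np.roll(c,-1,0),axis=1).round(1))
E
```

```text
clock: 32.65
tcp_pos: [0.5061, -0.0362, 0.0435]
orientation: [-0.355, -3.119, 0.0]
contact_force: [0.5, -0.0, -0.4]
grip_width: 0.0566
gripper_force: 64.0
clock: 33.15
tcp_pos: [0.4861, 0.0019, 0.0444]
orientation: [0.345, 3.122, -0.001]
contact_force: [0.2, -0.0, -2.2]
grip_width: 0.0562
gripper_force: 64.0
shift cm [0.16 0.13 6.51] turn [-0.001  0.    -0.002] j7 1.45
top [484.2   4.4   9. ] [170.5  85.5 170.1  84.3]
scene [484.5   4.    9. ] [184.6  94.8 180.6  85.5]
```

```bash
python3 -m crank '[[[0.16,0.13,1.5],[0,0,0]],[[0,0,1.5],[0,0,0]],[[0,0,1.2],[0,0,0]],[[0,0,0.6],[0,0,0]],[[0,0,0],[0,0,0]]]'
python3 -m crank '[[[0,0,0.2],[0,0,0]],[[0,0,0],[0,0,0]]]'
python3 - <<'E'
from h import *
delta((.4848,.0038,-.0207),np.radians(77.5))
E
```

```text
clock: 33.65
tcp_pos: [0.484, 0.0041, -0.0041]
orientation: [-0.344, -3.121, 0.001]
contact_force: [0.9, 1.0, -1.4]
grip_width: 0.056
gripper_force: 64.0
clock: 33.85
tcp_pos: [0.4848, 0.0047, -0.0051]
orientation: [0.343, 3.122, 0.0]
contact_force: [-0.2, 0.2, -2.1]
grip_width: 0.0563
gripper_force: 64.0
shift cm [-0.02 -0.09  1.56] turn [ 0.     0.001 -0.001] j7 1.49
```

```bash
python3 -m crank '[[[0,-0.09,0.5],[0,0,0]],[[0,0,0.4],[0,0,0]],[[0,0,0.3],[0,0,0]],[[0,0,0],[0,0,0]],[[0,0,0],[0,0,0]]]'
python3 -m crank '[[[0,0,0.15],[0,0,0]],[[0,0,0],[0,0,0]],[[0,0,0],[0,0,0]]]'
python3 -m crank '[[[0,0,0.1],[0,0,0]],[[0,0,0],[0,0,0]],[[0,0,0],[0,0,0]]]'
python3 -m crank '[[[0,0,0.1],[0,0,0]],[[0,0,0],[0,0,0]],[[0,0,0],[0,0,0]]]'
```

```text
clock: 34.35
tcp_pos: [0.4841, 0.0039, -0.0175]
orientation: [-0.343, -3.123, 0.0]
contact_force: [0.1, 0.7, -1.9]
grip_width: 0.0559
gripper_force: 64.0
clock: 34.65
tcp_pos: [0.4842, 0.0039, -0.0188]
orientation: [-0.343, -3.123, -0.0]
contact_force: [0.3, -0.2, -2.0]
grip_width: 0.0559
gripper_force: 64.0
clock: 34.95
tcp_pos: [0.4841, 0.0039, -0.0199]
orientation: [-0.343, -3.123, -0.0]
contact_force: [0.1, 0.4, -1.8]
grip_width: 0.0561
gripper_force: 64.0
clock: 35.25
tcp_pos: [0.4843, 0.0039, -0.0207]
orientation: [0.343, 3.123, 0.0]
contact_force: [-0.7, -0.9, 2.0]
grip_width: 0.0559
gripper_force: 64.4
```

```bash
python3 -m crank '[[[0,0,0],[0,0,0]],[[0,0,0],[0,0,0]],[[0,0,0],[0,0,0]],[[0,0,0],[0,0,0]],[[0,0,0],[0,0,0]]]' 8
python3 -m crank '[[[0,0,-1],[0,0,0]],[[0,0,-2.5],[0,0,0]],[[0,0,-3.5],[0,0,0]],[[0,0,-4],[0,0,0]],[[0,0,-4],[0,0,0]]]'
python3 -m crank '[[[0,0,-2],[0,0,0]],[[0,0,0],[0,0,0]],[[0,0,0],[0,0,0]],[[0,0,0],[0,0,0]]]'
python3 - <<'E'
from h import *
def rr(P): 
    c,s,a=cv2.minAreaRect((P[:,:2]*1000).astype(np.float32)); return np.round(c,1),np.round(s,1),round(a,1),np.percentile(P[:,2],[50,95]).round(4)
for n in("scene","top"):
    p,d=optics.grab_frame(n); F=cloud(n,d).reshape(-1,3)
    f=lambda c,r,a,b:F[(np.hypot(F[:,0]-c[0],F[:,1]-c[1])<r)&(F[:,2]>a)&(F[:,2]<b)]
    print(n,"carrier",rr(f((.4848,.0035),.085,.0165,.03)),"\n hs",rr(f((.4855,-.369),.04,.01,.03)),"\n drive",rr(f((.565,.1835),.045,.0235,.034)),"\n board",rr(f((.49,.362),.055,.018,.03)))
E
```

```text
clock: 35.75
tcp_pos: [0.4841, 0.0039, -0.0209]
orientation: [-0.343, -3.123, -0.0]
contact_force: [0.1, 0.4, -0.1]
grip_width: 0.08
gripper_force: 0.0
clock: 36.25
tcp_pos: [0.4836, 0.0036, 0.1311]
orientation: [-0.344, -3.122, 0.0]
contact_force: [0.6, 0.3, -0.1]
grip_width: 0.08
gripper_force: 0.0
clock: 36.65
tcp_pos: [0.4831, 0.0038, 0.1482]
orientation: [-0.343, -3.121, 0.001]
contact_force: [0.2, -0.4, -0.6]
grip_width: 0.0801
gripper_force: 0.0
scene carrier (array([477.8,   2.8]), array([ 67.1, 130.4]), 75.6, array([0.022 , 0.0258])) 
 hs (array([ 486.5, -370. ]), array([23.6, 52.3]), 73.3, array([0.019 , 0.0228])) 
 drive (array([564.3, 184.8]), array([47.3, 78.8]), 86.5, array([0.0273, 0.0299])) 
 board (array([487.3, 361.9]), array([ 71.9, 103.8]), 79.9, array([0.0256, 0.0282]))Traceback (most recent call last):
  File "<stdin>", line 7, in <module>
  File "<stdin>", line 3, in rr
    return _quantile_unchecked(
        a, q, axis, out, overwrite_input, method, keepdims, weights)
    return _ureduce(a,
                    func=_quantile_ureduce_func,
    ...<5 lines>...
                    overwrite_input=overwrite_input,
                    method=method)
    r = func(a, **kwargs)
    result = _quantile(arr,
                       quantiles=q,
    ...<2 lines>...
                       out=out,
                       weights=wgt)
    slices_having_nans = np.isnan(arr[-1, ...])
                                  ~~~^^^^^^^^^
IndexError: index -1 is out of bounds for axis 0 with size 0
```

Carrier body centre ≈ (0.484, 0.002), in line with the nest at the right height; the other parts are unchanged.

```bash
python3 -c "
from bench import r
print(r.hand_in())"
```

```text
the job is handed in; nothing more can be done
None
```

The cartridge is apart and handed in at about 37 s: final depth checks put the heatsink, drive, board and carrier flat, released and within about 3 mm of their targets, but the hand-in returned no verdict, and I did not re-measure the screwdriver and sled, which I never went near.

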